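Unnest the bisque cups into their size rows

TASK

Three bisque-fired footed cups stand nested in one another on the bench to the robot's left: take them apart from the top, one at a time (small, then middle, then large), leaving the rest of the nest standing, and stand each on the ware board that already holds cups of its size, as the next in that row on the robot's side: in line with the other two and at the same spacing. Set each cup down upright, not dropped, let it go and see that it stands still before fetching the next. Do not touch the rack that reaches over the boards, and leave the cups already in the rows and the black banding wheel where they are.

Things in the scene. Friction and masses are not known exactly. Their poses are not given: they have to be found in the camera images.
- small_cup: The small cup of the nest: off-white bisque, 86 mm tall; foot 30 mm across, flaring to a straight round bowl 44 mm across from 36 mm up to the rim; wall 4 mm, flat bowl floor at 41 mm. Starts standing on the middle cup's bowl floor; its top 41 mm show above that rim. Loose fit, 2 mm play: lifts straight out. About 90 g. Origin: centre of the foot's underside, z up the axis.
- middle_cup: The middle cup of the nest: buff (sandy yellow-brown) bisque, 98 mm tall; foot 38 mm across, flaring to a straight round bowl 56 mm across from 48 mm up to the rim; wall 4 mm, flat bowl floor at 53 mm. Starts standing on the large cup's bowl floor; its top 40 mm show above that rim. Loose fit, 2 mm play: lifts straight out. About 150 g. Origin: centre of the foot's underside, z up the axis.
- large_cup: The large cup of the nest: terracotta red-brown bisque, 115 mm tall; foot 46 mm across, flaring to a straight round bowl 68 mm across from 52 mm up to the rim; wall 4 mm, flat bowl floor at 57 mm. Starts on the bench at the robot's left, the other two nested in it (196 mm high in all). Loose fit, 2 mm play: lifts straight out. About 240 g. Origin: centre of the foot's underside, z up the axis.
- small_mate: A small off-white cup, same shape as small_cup, already standing on the small board as the second (front) cup of its row; a bystander. Origin: centre of its foot's underside.
- middle_mate: A middle buff (sandy yellow-brown) cup, same shape as middle_cup, already standing on the middle board as the second (front) cup of its row; a bystander. Origin: centre of its foot's underside.
- large_mate: A large terracotta red-brown cup, same shape as large_cup, already standing on the large board as the second (front) cup of its row; a bystander. Origin: centre of its foot's underside.
- small_board: Fixed brown wooden ware board of the small cups, 360 x 110 x 15 mm, flat on the bench, its x axis (length) pointing away from the robot. A first cup, fixed, stands 80 mm beyond its centre, small_mate 20 mm before it. Origin: centre of its underside. The three boards lie side by side, 140 mm apart; which is which changes.
- small_next (a point): Next place of the small row (not marked): on the board's top face, 15 mm above the bench, on its centre line, 100 mm to the robot's side of small_mate, the same spacing as the first two. It lies 10 to 22 mm behind the rack's front edge, under its overhead board: there the tool must lean back towards the robot, about 30 degrees, gripping the upright cup by both sides of its bowl.
- middle_board: Fixed brown wooden ware board of the middle cups, 360 x 110 x 15 mm, flat on the bench, its x axis (length) pointing away from the robot. A first cup, fixed, stands 80 mm beyond its centre, middle_mate 20 mm before it. Origin: centre of its underside. The three boards lie side by side, 140 mm apart; which is which changes.
- middle_next (a point): Next place of the middle row (not marked): on the board's top face, 15 mm above the bench, on its centre line, 100 mm to the robot's side of middle_mate, the same spacing as the first two. It lies 10 to 22 mm behind the rack's front edge, under its overhead board: there the tool must lean back towards the robot, about 30 degrees, gripping the upright cup by both sides of its bowl.
- large_board: Fixed brown wooden ware board of the large cups, 360 x 110 x 15 mm, flat on the bench, its x axis (length) pointing away from the robot. A first cup, fixed, stands 80 mm beyond its centre, large_mate 20 mm before it. Origin: centre of its underside. The three boards lie side by side, 140 mm apart; which is which changes.
- large_next (a point): Next place of the large row (not marked): on the board's top face, 15 mm above the bench, on its centre line, 100 mm to the robot's side of large_mate, the same spacing as the first two. It lies 10 to 22 mm behind the rack's front edge, under its overhead board: there the tool must lean back towards the robot, about 30 degrees, gripping the upright cup by both sides of its bowl.
- rack: Fixed wooden rack over the boards: overhead board 640 x 105 x 18 mm, underside 250 mm above the bench, drying bowls on top; four 34 mm posts, 285 mm either side of its middle. Origin: on the bench below the middle of the overhead board's front edge (robot's side); x away from the robot, along the rows; y along that edge.
- wheel: Black banding wheel (potter's turntable), 150 mm across, 54 mm high, 2.4 kg, standing at the robot's right; a bystander. Origin: centre of its underside.
Mind the look-alikes: they are no part of the job. What is shaped like the large_cup but blue is not meant.

How it is judged:
By the outcome, as a careful person would: the job done as asked, in the order asked, and still so for the second after the job is handed in, with the robot touching nothing.
It also fails if it takes over 72 s, if anything falls off the work surface, if the arm or the gripper's body presses on something with over 40 N, if the wrist force passes 120 N, or if a joint passes its speed limit or range.

ROBOT

A 7-joint arm with a two-finger parallel gripper is mounted at the origin on the work surface. World frame = base frame: x ahead of the robot, y to its left, z up, the work surface at z = 0. Lengths are in m, angles in rad, forces in N, time in s.
With the tool pointing down it reaches from about 0.425 to 0.875 m from the base axis. Payload 4.7 kg.
Tool frame: the origin (TCP) lies between the finger pads; the fingertips stand 22 mm ahead of it and the grasp point (between the pads) lies 3 mm ahead of it; z points along the fingers, y is the line along which they close (so a half turn about z gives the same grasp; the last joint's range is limited). The gripper opens to 87 mm and grips with 3 to 60 N. Pads are 19 mm wide; open, the fingers measure 117 mm over their backs; the gripper's body (75 mm by 190 mm) begins 51 mm behind the grasp point.
Start: joints at [1.271, 0.321, -0.07, 1.45, 0.023, 1.371, -0.057], TCP at [0.201, -0.618, 0.22] pointing down, gripper open.
Joint ranges: [-2.86, 2.86], [-0.3, 2.09], [-1.38, 1.24], [0.06, 2.45], [-1.56, 4.7], [0.09, 2.05], [-2.69, 2.69]. Speed limits (rad/s): [2.57, 2.57, 3.14, 3.14, 3.14, 3.14, 3.14].

INTERFACE

Orientations are given as a rotation vector (axis times angle).
In Python, from bench import ctrl gives the robot as it stands. The module is installed in compiled form; this text tells all that it offers.
- The arm moves only by the tool send_rows, never from a script. Its argument "motion" is a list of rows, each an object with "claw": the opening, from -1 (shut) to 1 (fully open); "slide": the shift along the tool's x, y, z in mm, a list of three; "delta_rot": the turn, a rotation vector about the tool's x, y, z in rad, a list of three. In form: [{"claw": claw, "slide": [x, y, z], "delta_rot": [ax, ay, az]}, ...]. A call has 1 to 5 rows; each row is the pose to reach, as a shift and turn from the pose commanded when the call began, along the tool's axes at that moment; what a row does not reach only later rows make up. A row lasts 1/10 s, in which the tool goes at most 50 mm and 8.59 degrees, less where a joint would pass 70% of its speed; a pose out of reach is approached as far as the arm can. A call with a gripper value outside its range is refused whole. The fingers move at their own pace and stop on an object; "grip_force" is the grip in N (left out, the last holds). Time passes only in rows, so rows that repeat a pose let the fingers close. It gives the time, the measured TCP pose, the force, the opening and the grip force at its end, in the units of the state.
- ctrl.get_state(): the state, without advancing time (a new reading comes with each control period).
- ctrl.get_image(name): name is "scene" or "top"; returns a dict with "color" (480x640x3 uint8, blue, green, red), "fx", "fy", "cx", "cy" (pixels), "pose" (4x4, takes a point from camera to world coordinates). Camera axes: x right, y down, z forward; pixel columns grow to the right and rows downward; lengths in m; the calibration is good to about 2 mm. A picture is of the moment at which its call begins. There is no depth.
- ctrl.close_job(): hands the job in; it is judged then, once.
The state is a dict: "time": time; "joint_positions": joint angles; "qd": joint speeds; "joint_torque": joint torques, N m; "position": TCP position; "tool_rot": TCP orientation; "ft_force": force on the tool from outside, world axes, zero at the start; "torque": the same for the moment, N m; "grip_width": opening from 0.0 (shut) to 1.0 (fully open); "grip_force": force on a finger pad.
Only numpy, scipy, OpenCV 4.12 (cv2) and the standard library are available. Lean on these libraries where they do the work, as an engineer would, in place of code of your own. Each camera call takes 0.05 s, during which the arm holds its last target. There are 200 camera calls.

## Working session

There is one attempt and no reset: what is moved stays moved. The work goes in short steps, Python scripts to look and compute and a tool call to move; the robot and the scene stay as the last step left them, time stands still between calls to the robot, and variables do not carry over. Pictures are saved under pics/ and viewed, at most 10 in all, crops included, and the job is handed in when it is done.

Besides the shell and the picture viewer there is one more tool, called after "Call:" by a JSON object that holds its "name" and its "arguments". send_rows: Moves the arm, as the interface text tells. Its arguments: {"type":"object","properties":{"motion":{"type":"array","items":{"type":"object","properties":{"claw":{"type":"number"},"slide":{"type":"array","items":{"type":"number"}},"delta_rot":{"type":"array","items":{"type":"number"}}}}},"grip_force":{"type":"number"}},"required":["motion"]}

```bash
mkdir -p pics; ls; python3 - <<'E'
from bench import ctrl
import cv2,numpy as np
s=ctrl.get_state();print(s)
for n in("scene","top"):
    d=ctrl.get_image(n);cv2.imwrite(f"pics/{n}0.png",d["color"]);np.savez(f"{n}0.npz",**d)
    print(n,d["fx"],d["fy"],d["cx"],d["cy"],np.round(d["pose"],4).tolist())
E
```

```text
pics
{'time': 0.0, 'joint_positions': array([ 1.2710969 ,  0.32184105, -0.07008148,  1.45169524,  0.02261507,
        1.37081281, -0.05688056]), 'qd': array([ 1.24984155e-03, -7.47438101e-05,  1.07022939e-03,  1.08046667e-03,
       -1.84897938e-04,  9.01889037e-04,  1.19948833e-04]), 'joint_torque': array([ 1.05340557e-04, -4.91294754e+01, -4.03674496e-01, -3.12539327e+01,
       -6.38073147e-02,  4.36451565e-02,  1.62130386e-04]), 'position': array([ 0.200405  , -0.61772892,  0.21843963]), 'tool_rot': array([-3.10109026e+00, -4.90672598e-01,  6.62113077e-04]), 'ft_force': array([-0.09395582,  0.46511492, -0.45923727]), 'torque': array([0.03426068, 0.06411192, 0.02607844]), 'grip_force': 0.0, 'grip_width': 1.0021627459009694}
scene 471.10478900825814 471.10478900825814 316.449873416496 241.96686898989253 [[-0.0973, 0.6402, -0.762, 1.2872], [0.9951, 0.076, -0.0633, 0.0923], [0.0174, -0.7645, -0.6444, 0.7687], [0.0, 0.0, 0.0, 1.0]]
top 524.1298205930069 524.1298205930069 323.490174038195 235.2096450359316 [[-0.0139, -0.9809, 0.1938, 0.288], [-0.9999, 0.0122, -0.0097, 0.0291], [0.0072, -0.1939, -0.981, 1.1905], [0.0, 0.0, 0.0, 1.0]]
```

View pics/scene0.png

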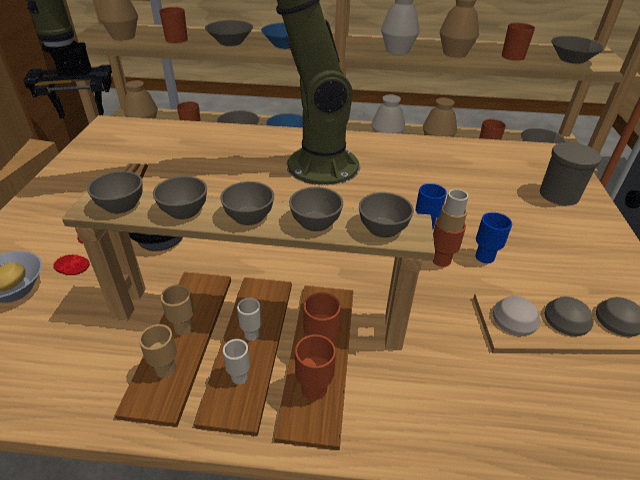

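View pics/top0.png

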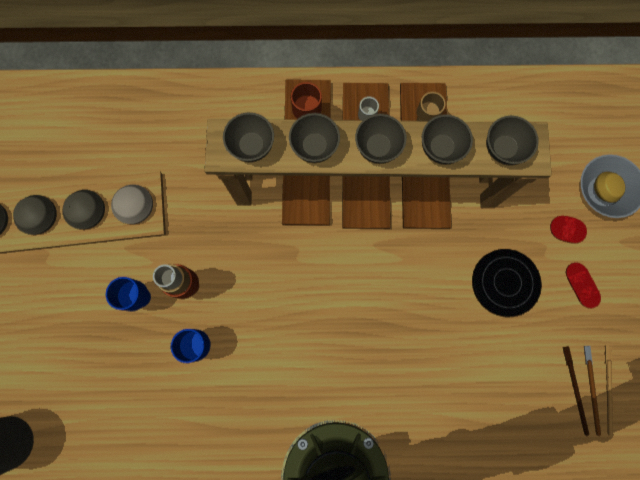

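The scene view shows the nest at about (450,230), with a white rim on a buff cup in a red one. The look-alikes are blue cups at (431,205) and (492,238), plus the row cups. The top view has the nest rim at (166,277), blue cups at (127,294) and (190,345), the boards in the order red, white, buff from left to right, and the wheel at (507,283). I choose the white/buff/red stack and check it in a crop.

```bash
python3 - <<'E'
import cv2,numpy as np
t=cv2.imread("pics/top0.png");s=cv2.imread("pics/scene0.png")
a=cv2.resize(t[250:370,95:255],(800,600),interpolation=cv2.INTER_CUBIC);cv2.imwrite("pics/c1.png",a) #x5
b=cv2.resize(t[70:240,270:470],(800,680),interpolation=cv2.INTER_CUBIC)[:600]
cv2.imwrite("pics/c2.png",cv2.resize(t[75:225,270:470],(800,600),interpolation=cv2.INTER_CUBIC)) #x4
cv2.imwrite("pics/c3.png",cv2.resize(s[260:450,110:363],(800,600),interpolation=cv2.INTER_CUBIC)) #x3.16
E
```

```text
(no output)
```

View pics/c1.png

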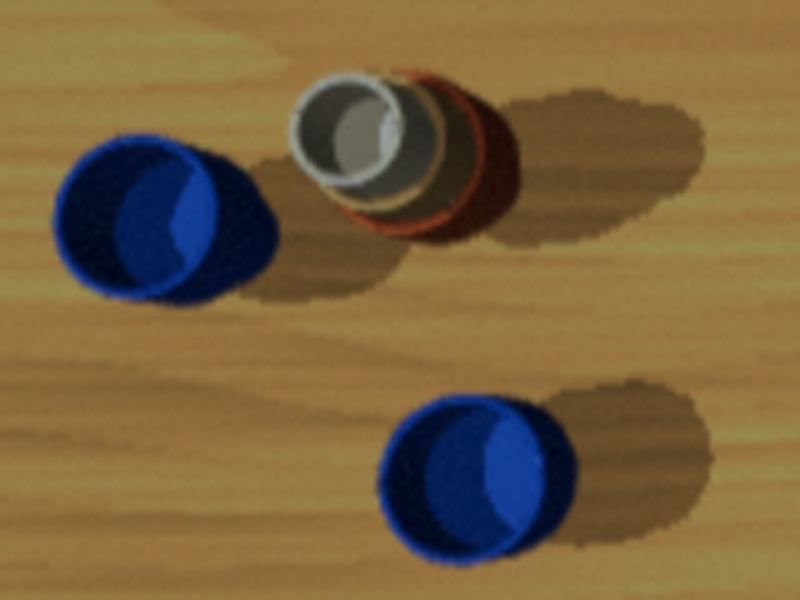

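View pics/c2.png

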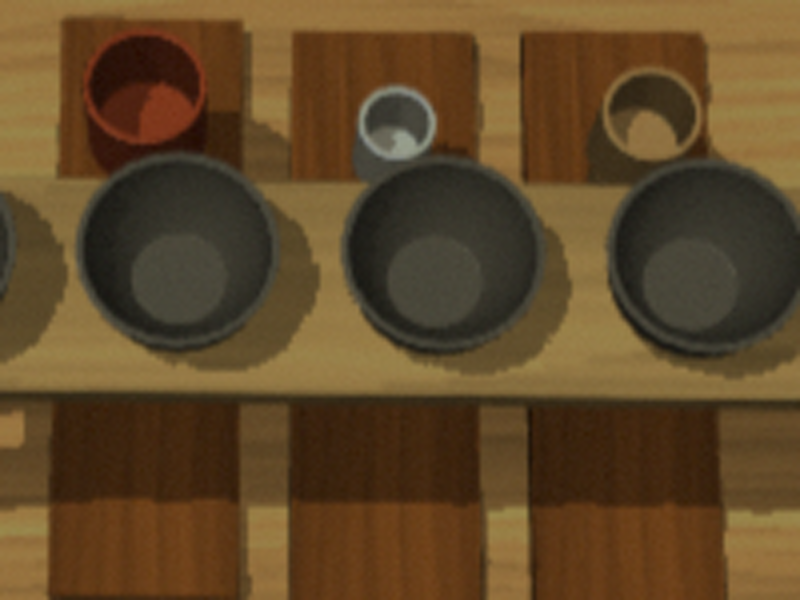

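View pics/c3.png

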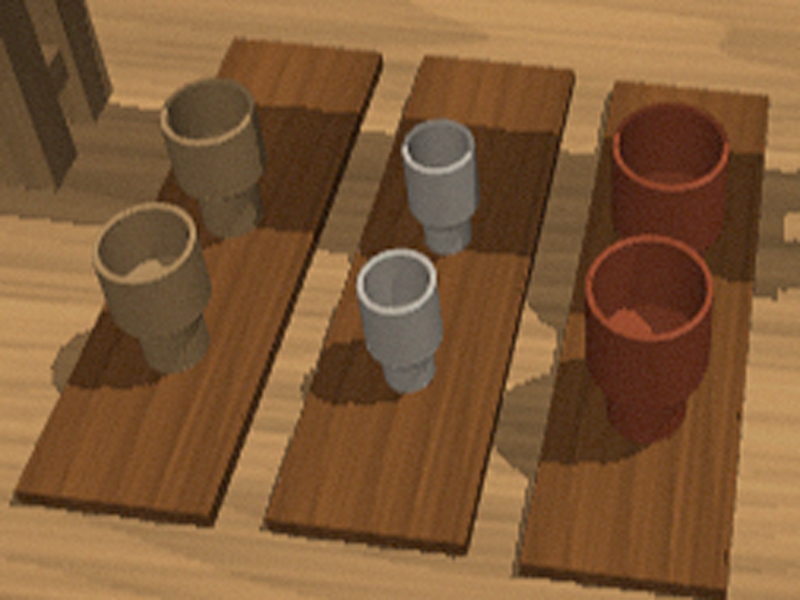

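The crops confirm the nest: white rim centred at c1 (347,130), buff and red rims below it, and two plain blue cups nearby. On the boards the mates are the cups nearer the robot. I need one scene crop of the nest for triangulation.

```bash
python3 - <<'E'
import cv2,numpy as np
s=cv2.imread("pics/scene0.png")
cv2.imwrite("pics/c4.png",cv2.resize(s[175:280,390:530],(800,600),interpolation=cv2.INTER_CUBIC)) #x5.714
E
```

```text
(no output)
```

View pics/c4.png

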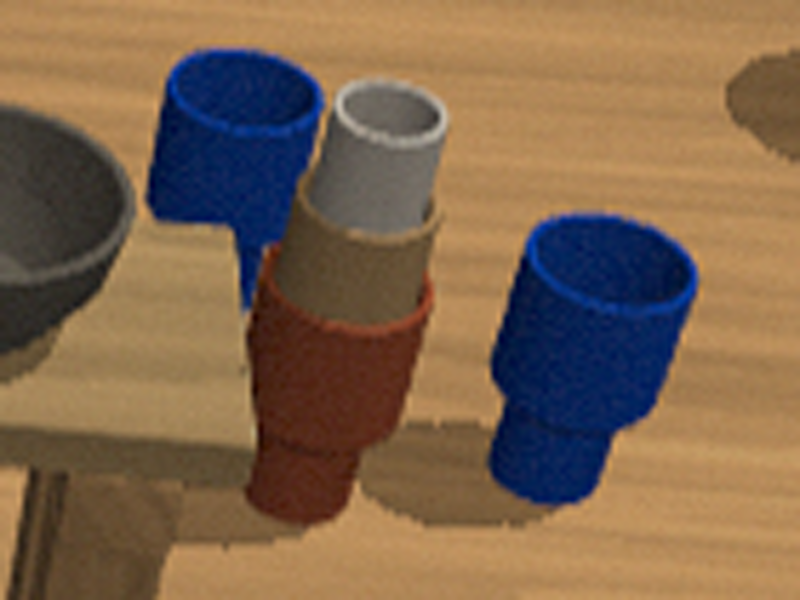

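```bash
cat > geo.py <<'E'
import numpy as np
from scipy.optimize import least_squares
C={n:dict(np.load(n+"0.npz")) for n in("scene","top")}
def proj(n,P):
    c=C[n];T=np.linalg.inv(c["pose"]);q=np.atleast_2d(P)@T[:3,:3].T+T[:3,3]
    return q[:,:2]/q[:,2:]*[c["fx"],c["fy"]]+[c["cx"],c["cy"]]
A=np.linspace(0,2*np.pi,181)
def box(n,x,y,z,r):
    p=proj(n,np.c_[x+r*np.cos(A),y+r*np.sin(A),0*A+z]);return np.r_[p[:,0].min(),p[:,0].max(),p[:,1].min(),p[:,1].max()]
def px(v,s,o): return (np.array(v,float)+.5)/s-.5+o
def bx(L,R,T,B,s,ox,oy): return np.r_[px([L,R],s,ox),px([T,B],s,oy)]
def fit(obs,z,r,free=False):
    def f(p):
        zz=p[2] if free else z
        e=np.concatenate([box(n,p[0],p[1],zz,r)-o for n,o in obs]);return e[~np.isnan(e)]
    s=least_squares(f,[.6,.1,z][:3 if free else 2]);return s.x,np.round(s.fun,1)
def back(n,uv,z):
    c=C[n];d=np.array([(uv[0]-c["cx"])/c["fx"],(uv[1]-c["cy"])/c["fy"],1])@c["pose"][:3,:3].T;o=c["pose"][:3,3]
    return (o+d*(z-o[2])/d[2])[:2]
E
cat > m.py <<'E'
from geo import *
np.set_printoptions(precision=4,suppress=True)
N=np.nan
t1=(5,95,250);t2=(4,270,75);s3=(3.16,110,260);s4=(5.714,390,175)
print("nest small",fit([("top",bx(290,405,72,188,*t1)),("scene",bx(335,448,80,150,*s4))],.196,.022,True))
print("top only",fit([("top",bx(290,405,72,188,*t1))],.196,.022),"scene only",fit([("scene",bx(335,448,80,150,*s4))],.196,.022))
print("nest mid",fit([("top",bx(N,445,N,212,*t1)),("scene",bx(298,442,N,N,*s4))],.155,.028))
print("nest large",fit([("top",bx(N,485,70,238,*t1)),("scene",bx(260,433,N,N,*s4))],.115,.034))
print("blue",fit([("top",bx(55,217,135,300,*t1)),("scene",bx(525,697,213,N,*s4))],.115,.034),fit([("top",bx(378,545,395,565,*t1)),("scene",bx(165,323,48,N,*s4))],.115,.034))
for k,h,r,a,b,tt in(("small",.101,.022,(403,476,120,N),(358,440,249,N),(358,436,87,158)),("middle",.113,.028,(162,260,78,N),(95,198,203,N),(602,700,68,160)),("large",.130,.034,(613,728,103,N),(586,714,236,N),(86,206,31,143))):
    m=fit([("scene",bx(*a,*s3))],h,r);f=fit([("scene",bx(*b,*s3))],h,r);g=fit([("top",bx(*tt,*t2))],h,r)
    print(k,"mate",m,"first scene",f,"top",g)
for k,c in(("small",[(420,57),(575,72),(265,520),(467,543)]),("middle",[(234,40),(381,55),(14,494),(211,515)]),("large",[(614,82),(769,95),(518,568),(725,588)])):
    P=np.array([back("scene",(px(u,3.16,110),px(v,3.16,260)),.015) for u,v in c]);print(k,P.tolist(),"ctr",P.mean(0),"yaw",np.arctan2(*(P[2:].mean(0)-P[:2].mean(0))[::-1]))
for uv in((205,172),(550,176)): print("rack top edge",back("top",uv,.268))
for uv in((282.5,224.5),(329.5,224.5),(342.5,228),(390,228.5),(402.5,227.5),(451,228)): print("board near corner(top)",back("top",uv,.015))
E
python3 m.py
```

```text
nest small (array([0.4107, 0.3252, 0.1924]), array([-0.5, -0.3,  0.1, -0.2, -0.9,  0. ,  0.4, -0.3]))
top only (array([0.4101, 0.3234]), array([-0.1,  0.1,  0.1, -0.1])) scene only (array([0.4158, 0.3247]), array([-0.5,  0.5,  0.3, -0.3]))
nest mid (array([0.4106, 0.3253]), array([-0.2, -0. , -0.4,  0.1]))
nest large (array([0.41  , 0.3246]), array([ 0. ,  0.3, -0.3, -0.1,  0.1]))
blue (array([0.386 , 0.4323]), array([-0.7,  0.4, -0.5, -0.1, -0.4,  0.1, -0.9])) (array([0.2789, 0.2955]), array([-0.4,  0.2, -0.5,  0.2, -0.1, -0.1, -0.6]))
small mate (array([ 0.6998, -0.0818]), array([-0.2,  0.2, -0. ])) first scene (array([ 0.7986, -0.0835]), array([ 0.1, -0.1,  0. ])) top (array([ 0.7975, -0.0869]), array([-0.1,  0.1, -0.3,  0.3]))
middle mate (array([ 0.6978, -0.22  ]), array([ 0.3, -0.3,  0. ])) first scene (array([ 0.7972, -0.2232]), array([-0.5,  0.5, -0. ])) top (array([ 0.7955, -0.2262]), array([-0.4,  0.4, -0.3,  0.3]))
large mate (array([0.7096, 0.0568]), array([-0.6,  0.6, -0. ])) first scene (array([0.8094, 0.0549]), array([-0.3,  0.3, -0. ])) top (array([0.8062, 0.0521]), a
[... 318 characters left out ...]
143823877451, -0.16414696840012855], [0.8969641088009999, -0.2809062072636219], [0.8973951019044515, -0.1714220022354821]] ctr [ 0.7189 -0.2224] yaw -0.021034057493843097
large [[0.5498932010715565, 0.005305854712785524], [0.5501145428617514, 0.11495629929193377], [0.9090431849581939, -0.002824046860857035], [0.9082718757335781, 0.10577318663199667]] ctr [0.7293 0.0558] yaw -0.0241314330583818
rack top edge [0.5912 0.2358]
rack top edge [ 0.5762 -0.3985]
board near corner(top) [0.5465 0.1112]
board near corner(top) [0.5452 0.0033]
board near corner(top) [ 0.5366 -0.0263]
board near corner(top) [ 0.5341 -0.1353]
board near corner(top) [ 0.5361 -0.1641]
board near corner(top) [ 0.5335 -0.2756]
```

```bash
cat > plan.py <<'E'
import numpy as np,json
from scipy.spatial.transform import Rotation as Ro, Slerp
from bench import ctrl
def pose(g,phi,lean):
    p,t=np.radians([phi,lean]);z=np.array([np.sin(t)*np.cos(p),np.sin(t)*np.sin(p),-np.cos(t)])
    y=np.array([np.sin(p),-np.cos(p),0]);R=Ro.from_matrix(np.c_[np.cross(y,z),y,z])
    return np.array(g)-.003*z,R
def now():
    s=ctrl.get_state();R=Ro.from_rotvec(s["tool_rot"]);return s,np.array(s["position"]),R
def plan(wps,nd=0):
    """wps: (grasp xyz, phi, lean, rows); prints slide mm / rot per row, calls of 5 rows, relative to measured pose"""
    s,p,R=now();z=R.as_matrix()[:,2]
    print("t",round(s["time"],2),"grasp",np.round(p+.003*z,4),"lean",round(np.degrees(np.arccos(-z[2])),1),"phi",round(np.degrees(np.arctan2(z[1],z[0])),1),"w",round(s["grip_width"],3),"F",np.round(s["ft_force"],1),"q",np.round(s["joint_positions"],2))
    for g,phi,lean,n in wps:
        p1,R1=pose(g,phi,lean);sl=Slerp([0,1],Ro.concatenate([R,R1]))
        for a in range(0,n,5):
            k0=a/n;b=p+(p1-p)*k0;B=sl(k0);out=[]
            for i in range(a+1,min(a+5,n)+1):
                k=i/n;out.append((np.round(B.inv().apply(p+(p1-p)*k-b)*1e3,nd).tolist(),np.round((B.inv()*sl(k)).as_rotvec(),2).tolist()))
            print("call",*out)
        p,R=p1,R1
E
python3 - <<'E'
from plan import *
plan([((.36,-.40,.34),-40,15,5),((.45,-.18,.36),-10,25,5),((.45,.06,.36),20,30,5),((.411,.3245,.28),38,30,8)])
E
```

```text
t 0.1 grasp [ 0.2004 -0.6178  0.2156] lean 0.1 phi 110.8 w 0.994 F [ 0.2 -0.6  0.2] q [ 1.27  0.32 -0.07  1.45  0.02  1.37 -0.06]
call ([44.0, -32.0, -25.0], [-0.03, 0.05, 0.2]) ([87.0, -64.0, -50.0], [-0.05, 0.1, 0.4]) ([131.0, -95.0, -74.0], [-0.08, 0.14, 0.6]) ([175.0, -127.0, -99.0], [-0.11, 0.19, 0.8]) ([219.0, -159.0, -124.0], [-0.13, 0.24, 1.01])
call ([-13.0, -45.0, -8.0], [0.04, 0.03, -0.1]) ([-26.0, -90.0, -15.0], [0.07, 0.07, -0.2]) ([-39.0, -135.0, -23.0], [0.11, 0.1, -0.3]) ([-52.0, -181.0, -30.0], [0.14, 0.14, -0.39]) ([-65.0, -226.0, -38.0], [0.18, 0.17, -0.49])
call ([-8.0, -47.0, -4.0], [0.05, 0.02, -0.09]) ([-15.0, -94.0, -7.0], [0.1, 0.03, -0.19]) ([-23.0, -141.0, -11.0], [0.15, 0.05, -0.28]) ([-30.0, -188.0, -14.0], [0.19, 0.07, -0.37]) ([-38.0, -236.0, -18.0], [0.24, 0.09, -0.46])
call ([1.0, -33.0, 12.0], [0.02, -0.0, -0.03]) ([2.0, -65.0, 24.0], [0.04, -0.0, -0.07]) ([3.0, -98.0, 36.0], [0.06, -0.0, -0.1]) ([3.0, -131.0, 48.0], [0.08, -0.0, -0.14]) ([4.0, -163.0, 60.0], [0.1, -0.0, -0.17])
call ([6.0, -31.0, 15.0], [0.02, -0.0, -0.03]) ([12.0, -61.0, 30.0], [0.04, 0.0, -0.07]) ([19.0, -92.0, 45.0], [0.06, -0.0, -0.1])
```

```bash
python3 - <<'E'
from plan import *
plan([((.36,-.43,.32),18,8,1),((.45,-.20,.36),22,15,1),((.45,.04,.35),28,22,1),((.43,.2,.31),34,28,1),((.411,.3245,.25),38,30,1)])
E
```

```text
t 0.1 grasp [ 0.2004 -0.6178  0.2156] lean 0.1 phi 110.8 w 0.994 F [ 0.2 -0.6  0.2] q [ 1.27  0.32 -0.07  1.45  0.02  1.37 -0.06]
call ([209.0, -130.0, -104.0], [-0.0, 0.14, -0.0])
call ([160.0, -191.0, -18.0], [0.01, 0.12, -0.07])
call ([84.0, -222.0, 33.0], [0.03, 0.12, -0.1])
call ([38.0, -151.0, 59.0], [0.04, 0.1, -0.09])
call ([19.0, -114.0, 78.0], [0.03, 0.03, -0.06])
```

Call:
{"name": "send_rows", "arguments": {"motion": [{"claw": 1, "slide": [42, -26, -21], "delta_rot": [0, 0.03, 0]}, {"claw": 1, "slide": [84, -52, -42], "delta_rot": [0, 0.06, 0]}, {"claw": 1, "slide": [126, -78, -63], "delta_rot": [0, 0.09, 0]}, {"claw": 1, "slide": [167, -104, -83], "delta_rot": [0, 0.12, 0]}, {"claw": 1, "slide": [190, -118, -94], "delta_rot": [0, 0.14, 0]}]}}

```text
time: 0.6
position: [0.3462, -0.4453, 0.3144]
tool_rot: [-3.073, -0.488, -0.217]
ft_force: [0.2, -0.5, -0.2]
grip_width: 1.002
grip_force: 0.0
```

```bash
python3 - <<'E'
from plan import *
plan([((.45,-.20,.36),22,15,1),((.45,.04,.35),28,22,1),((.43,.2,.31),34,28,1),((.411,.3245,.25),38,30,1)])
E
```

```text
t 0.6 grasp [ 0.3466 -0.4452  0.3114] lean 8.1 phi 18.0 w 1.002 F [ 0.2 -0.5 -0.2] q [ 1.13  0.08 -0.19  1.55 -0.12  1.46 -0.31]
call ([179.0, -201.0, -24.0], [0.01, 0.12, -0.07])
call ([84.0, -222.0, 33.0], [0.03, 0.12, -0.1])
call ([38.0, -151.0, 59.0], [0.04, 0.1, -0.09])
call ([19.0, -114.0, 78.0], [0.03, 0.03, -0.06])
```

Call:
{"name": "send_rows", "arguments": {"motion": [{"claw": 1, "slide": [32, -36, -5], "delta_rot": [0, 0.02, -0.01]}, {"claw": 1, "slide": [64, -72, -10], "delta_rot": [0, 0.05, -0.03]}, {"claw": 1, "slide": [96, -108, -14], "delta_rot": [0.01, 0.07, -0.04]}, {"claw": 1, "slide": [128, -144, -18], "delta_rot": [0.01, 0.1, -0.06]}, {"claw": 1, "slide": [160, -180, -22], "delta_rot": [0.01, 0.12, -0.07]}]}}

```text
time: 1.1
position: [0.4372, -0.2264, 0.3575]
tool_rot: [-3.014, -0.587, -0.396]
ft_force: [0.8, -1.0, -0.1]
grip_width: 1.0
grip_force: 0.0
```

Call:
{"name": "send_rows", "arguments": {"motion": [{"claw": 1, "slide": [17, -45, 7], "delta_rot": [0.01, 0.02, -0.02]}, {"claw": 1, "slide": [34, -90, 14], "delta_rot": [0.01, 0.05, -0.04]}, {"claw": 1, "slide": [50, -135, 20], "delta_rot": [0.02, 0.07, -0.06]}, {"claw": 1, "slide": [67, -180, 27], "delta_rot": [0.03, 0.1, -0.08]}, {"claw": 1, "slide": [84, -222, 33], "delta_rot": [0.03, 0.12, -0.1]}]}}

```text
time: 1.6
position: [0.4691, 0.0005, 0.2985]
tool_rot: [-2.906, -0.72, -0.447]
ft_force: [1.1, 0.2, -0.0]
grip_width: 1.0
grip_force: 0.0
```

```bash
python3 - <<'E'
from plan import *
plan([((.43,.2,.31),34,28,1),((.411,.3245,.25),38,30,1),((.411,.3245,.179),38,30,1)])
E
```

```text
t 1.6 grasp [0.4699 0.0011 0.2957] lean 18.2 phi 35.1 w 1.0 F [ 1.1  0.2 -0. ] q [ 0.68 -0.3  -0.45  1.93 -0.38  1.28 -0.78]
call ([57.0, -195.0, 12.0], [0.0, 0.17, -0.11])
call ([19.0, -114.0, 78.0], [0.03, 0.03, -0.06])
call ([-36.0, 0.0, 61.0], [0.0, 0.0, 0.0])
```

Call:
{"name": "send_rows", "arguments": {"motion": [{"claw": 1, "slide": [12, -40, 0], "delta_rot": [0, 0.03, -0.02]}, {"claw": 1, "slide": [24, -80, 0], "delta_rot": [0, 0.06, -0.04]}, {"claw": 1, "slide": [36, -120, 3], "delta_rot": [0, 0.09, -0.06]}, {"claw": 1, "slide": [47, -160, 8], "delta_rot": [0, 0.13, -0.08]}, {"claw": 1, "slide": [57, -195, 12], "delta_rot": [0, 0.17, -0.11]}]}}

```text
time: 2.1
position: [0.4534, 0.2041, 0.2161]
tool_rot: [-2.847, -0.881, -0.54]
ft_force: [1.9, -0.3, -0.9]
grip_width: 0.999
grip_force: 0.0
```

```bash
python3 - <<'E'
from plan import *
plan([((.411,.3245,.25),38,30,1),((.411,.3245,.179),38,30,1)])
E
```

```text
t 2.1 grasp [0.4543 0.2048 0.2134] lean 21.5 phi 34.8 w 0.999 F [ 1.9 -0.3 -0.9] q [ 0.16 -0.3  -0.48  2.11 -0.3   0.95 -1.17]
call ([43.0, -123.0, -22.0], [0.02, 0.15, -0.06])
call ([-36.0, 0.0, 61.0], [0.0, 0.0, 0.0])
```

```bash
cat > fk.py <<'E'
import numpy as np,itertools
from scipy.spatial.transform import Rotation as Ro
from scipy.optimize import least_squares
def fk(q,P,S):
    z0,L1,e1,e2,L2,a,L3,y7=P;R=Ro.from_euler('z',S[0]*q[0]);p=np.array([0,0,z0])
    R=R*Ro.from_euler('y',q[1]);R=R*Ro.from_euler('z',S[1]*q[2]);p=p+R.apply([e1,0,L1])
    R=R*Ro.from_euler('y',q[3]);R=R*Ro.from_euler('z',S[2]*q[4]);p=p+R.apply([0,0,0])
    p=p+(R*Ro.from_euler('z',-S[2]*q[4])).apply([e2,0,L2])
    R=R*Ro.from_euler('y',q[5]);p=p+R.apply([a,0,L3]);R=R*Ro.from_euler('z',S[3]*q[6]+y7);return p,R
E
cat > fitfk.py <<'E'
from fk import *
from bench import ctrl
import json
s=ctrl.get_state()
D=[([1.2711,.3218,-.0701,1.4517,.0226,1.3708,-.0569],[.2004,-.6177,.2184],[-3.1011,-.4907,.0007]),
([1.13,.08,-.19,1.55,-.12,1.46,-.31],[.3462,-.4453,.3144],[-3.073,-.488,-.217]),
([.68,-.3,-.45,1.93,-.38,1.28,-.78],[.4691,.0005,.2985],[-2.906,-.72,-.447]),
(list(s["joint_positions"]),list(s["position"]),list(s["tool_rot"]))]
best=[]
for S in itertools.product([-1,1],repeat=4):
  for y in (0,1.57,3.14,-1.57):
    def f(P):
        o=[]
        for q,p,r in D:
            a,R=fk(q,P,S);o+=list((a-p)*5);o+=list((R.inv()*Ro.from_rotvec(r)).as_rotvec())
        return np.array(o)
    w=least_squares(f,[.3,.35,.03,0.03,.35,.05,.25,y]);best.append((w.cost,S,w.x,w.fun))
best.sort(key=lambda b:b[0])
for b in best[:5]:print(b[0],b[1],np.round(b[2],4))
print(np.round(best[0][3].reshape(4,6),3))
json.dump([best[0][2].tolist(),best[0][1]],open("fk.json","w"))
E
python3 fitfk.py
```

```text
0.01112356575480063 (-1, -1, -1, -1) [ 0.0505  0.4033 -0.0019 -0.1083  0.4746 -0.0391  0.2241  1.5695]
0.011123565754800634 (-1, -1, -1, -1) [ 0.0505  0.4033 -0.0019 -0.1083  0.4746 -0.0391  0.2241  1.5695]
0.011123565754800642 (-1, -1, -1, -1) [ 0.0505  0.4033 -0.0019 -0.1083  0.4746 -0.0391  0.2241  1.5695]
0.011123565754800646 (-1, -1, -1, -1) [ 0.0505  0.4033 -0.0019 -0.1083  0.4746 -0.0391  0.2241  1.5695]
0.47310799466761205 (-1, -1, 1, -1) [-0.2573  0.2427  0.104  -0.2726  0.4815  0.0541 -0.1021  1.7158]
[[ 0.123  0.035  0.01   0.    -0.     0.001]
 [ 0.011  0.026 -0.004  0.01  -0.003 -0.003]
 [ 0.002 -0.04  -0.013  0.004 -0.002  0.001]
 [-0.021  0.05   0.007 -0.    -0.     0.001]]
```

```bash
cat > lin.py <<'E'
from fk import *
from bench import ctrl
import json,os
s=ctrl.get_state()
D=json.load(open("samp.json")) if os.path.exists("samp.json") else [([1.2711,.3218,-.0701,1.4517,.0226,1.3708,-.0569],[.2004,-.6177,.2184]),
([1.13,.08,-.19,1.55,-.12,1.46,-.31],[.3462,-.4453,.3144]),([.68,-.3,-.45,1.93,-.38,1.28,-.78],[.4691,.0005,.2985])]
D.append((list(s["joint_positions"]),list(s["position"])));json.dump(D,open("samp.json","w"))
def frames(q):
    R=Ro.identity();F=[]
    for a,g in zip('zyzyzyz',(-1,1,-1,1,-1,1,-1)): R=R*Ro.from_euler(a,g*q[len(F)]);F.append(R.as_matrix())
    return F
def cols(q,M):
    F=frames(q);return np.stack([F[k][:,i] if k>=0 else np.array([0,0,1.]) for k,i in M],1)
if __name__=="__main__":
  base=[(-1,2),(1,2),(3,2),(5,2)]
  ex=[(0,0),(0,1),(2,0),(2,1),(3,0),(3,1),(4,0),(4,1),(5,0),(5,1)]
  res=[]
  for k in (0,1,2,3,4):
    for c in itertools.combinations(ex,k):
      M=base+list(c);A=np.vstack([cols(q,M) for q,_ in D]);b=np.concatenate([p for _,p in D])
      v,*_=np.linalg.lstsq(A,b,rcond=None);e=A@v-b;res.append((np.sqrt((e**2).mean()),len(M),M,v))
  for n in range(4,9):
    for r in sorted((r for r in res if r[1]==n),key=lambda r:r[0])[:3]:print(round(r[0]*1e3,2),list(r[2][4:]),np.round(r[3],3))
E
python3 lin.py
```

```text
10.19 [] [0.194 0.429 0.521 0.275]
0.95 [(2, 1)] [ 0.237  0.478  0.508  0.373 -0.026]
0.95 [(3, 1)] [ 0.237  0.478  0.508  0.373 -0.026]
1.19 [(0, 1)] [ 0.261  0.464  0.514  0.38  -0.028]
0.66 [(2, 1), (5, 1)] [ 0.241  0.479  0.508  0.376 -0.019 -0.008]
0.66 [(2, 1), (4, 1)] [ 0.241  0.479  0.508  0.376 -0.019 -0.008]
0.66 [(3, 1), (5, 1)] [ 0.241  0.479  0.508  0.376 -0.019 -0.008]
0.48 [(2, 0), (3, 1), (5, 0)] [ 0.239  0.481  0.507  0.379 -0.01  -0.026 -0.01 ]
0.48 [(2, 0), (2, 1), (5, 0)] [ 0.239  0.481  0.507  0.379 -0.01  -0.026 -0.01 ]
0.5 [(0, 0), (3, 1), (5, 1)] [ 0.243  0.481  0.502  0.38   0.006 -0.018 -0.008]
0.35 [(0, 1), (2, 0), (2, 1), (5, 0)] [ 0.218  0.499  0.508  0.376  0.03  -0.017 -0.055 -0.008]
0.35 [(0, 1), (2, 0), (3, 1), (5, 0)] [ 0.218  0.499  0.508  0.376  0.03  -0.017 -0.055 -0.008]
0.38 [(0, 1), (2, 0), (2, 1), (4, 1)] [ 0.21   0.505  0.508  0.372  0.044 -0.011 -0.06  -0.01 ]
```

```bash
cat > ik.py <<'E'
from fk import *
from plan import pose
from lin import cols,frames
M=[(-1,2),(1,2),(3,2),(5,2),(2,1)];V=np.array([.237,.478,.508,.373,-.026])
lo=np.array([-2.86,-.3,-1.38,.06,-1.56,.09,-2.69]);hi=np.array([2.86,2.09,1.24,2.45,4.7,2.05,2.69])
Y7=Ro.from_euler('z',1.5695)
def fkq(q): return cols(q,M)@V,Ro.from_matrix(frames(q)[-1])*Y7
def ik(p,R,q0,reg=1e-3):
    f=lambda q:np.r_[(fkq(q)[0]-p)*10,(fkq(q)[1].inv()*R).as_rotvec()*3,reg*(q-q0)]
    s=least_squares(f,np.clip(q0,lo+.021,hi-.021),bounds=(lo+.02,hi-.02));return s.x,np.abs(s.fun[:3]).max()*100,np.degrees(np.abs(s.fun[3:6]).max()/3)
E
sed -i 's/^D.append/if __name__=="__main__": D.append/' lin.py
cat > t.py <<'E'
from ik import *
rng=np.random.default_rng(0)
seeds=[np.array([.0,.2,s3,1.9,s5,1.0,s7]) for s3 in(-1,-.4,.3,1) for s5 in(-.6,.2) for s7 in(-1.2,0.4)]
def best(g,phi,lean):
    p,R=pose(g,phi,lean);b=[]
    for s in seeds:
        s=s.copy();s[0]=-np.arctan2(g[1],g[0]);b.append(ik(p,R,s))
    return min(b,key=lambda r:r[1]+3*r[2])
for lean in(20,30):
  for phi in(-50,-20,0,38,70,100,130):
    print(lean,phi,[ (round(r[1],1),round(r[2],1)) for r in(best((.411,.3245,z),phi,lean) for z in(.09,.18,.25))])
for g in((.599,-.082,.09),(.599,-.082,.2),(.597,-.22,.1),(.6085,.057,.11),(.5,-.08,.14),(.52,0,.2)):
    r=best(g,-1,30);print(g,np.round(r[1:],1),np.round(r[0],2))
E
python3 t.py
```

```text
20 -50 [(np.float64(0.0), np.float64(0.0)), (np.float64(0.0), np.float64(0.0)), (np.float64(0.0), np.float64(0.0))]
20 -20 [(np.float64(10.8), np.float64(2.6)), (np.float64(7.1), np.float64(1.9)), (np.float64(1.6), np.float64(0.7))]
20 0 [(np.float64(1.5), np.float64(0.4)), (np.float64(0.0), np.float64(0.0)), (np.float64(0.0), np.float64(0.0))]
20 38 [(np.float64(0.0), np.float64(0.0)), (np.float64(0.0), np.float64(0.0)), (np.float64(0.0), np.float64(0.0))]
20 70 [(np.float64(0.0), np.float64(0.0)), (np.float64(0.0), np.float64(0.0)), (np.float64(0.0), np.float64(0.0))]
20 100 [(np.float64(0.0), np.float64(0.0)), (np.float64(0.0), np.float64(0.0)), (np.float64(0.0), np.float64(0.0))]
20 130 [(np.float64(0.0), np.float64(0.0)), (np.float64(0.0), np.float64(0.0)), (np.float64(0.0), np.float64(0.0))]
30 -50 [(np.float64(0.0), np.float64(0.0)), (np.float64(0.0), np.float64(0.0)), (np.float64(0.0), np.float64(0.0))]
30 -20 [(np.float64(2.5), np.float64(0.7)), (np.float64(17.4), np.float64(4.8)), (np.float64(13.9), np.float64(5.5))]
30 0 [(np.float64(3.4), np.float64(0.9)), (np.float64(0.0
[... 252 characters left out ...]
(np.float64(0.0), np.float64(0.0))]
30 100 [(np.float64(0.0), np.float64(0.0)), (np.float64(0.0), np.float64(0.0)), (np.float64(0.0), np.float64(0.0))]
30 130 [(np.float64(0.0), np.float64(0.0)), (np.float64(0.0), np.float64(0.0)), (np.float64(0.0), np.float64(0.0))]
(0.599, -0.082, 0.09) [0. 0.] [ 0.34  0.02 -0.21  2.19 -0.13  0.42 -1.36]
(0.599, -0.082, 0.2) [0. 0.] [ 0.69 -0.13 -0.52  2.06 -0.21  0.68 -1.31]
(0.597, -0.22, 0.1) [0. 0.] [ 0.89  0.1  -0.47  2.08 -0.32  0.51 -0.92]
(0.6085, 0.057, 0.11) [0. 0.] [ 0.05 -0.   -0.26  2.15  0.24  0.49 -1.97]
(0.5, -0.08, 0.14) [0. 0.] [ 0.27 -0.28 -0.09  2.32 -0.19  0.59 -1.29]
(0.52, 0, 0.2) [7.9 1.3] [-0.01 -0.28 -0.06  2.19  0.04  0.73 -1.69]
```

```bash
cat > chk.py <<'E'
from ik import *
from plan import now,Slerp
def check(wps,q=None,verbose=1):
    s,p,R=now();q=np.array(s["joint_positions"]) if q is None else q
    if not verbose: pass
    for g,phi,lean,n in wps:
        p1,R1=pose(g,phi,lean);sl=Slerp([0,1],Ro.concatenate([R,R1]));w=[0,0];dq=0
        for i in range(1,n+1):
            k=i/n;qn,a,b=ik(p+(p1-p)*k,sl(k),q,.02);w=[max(w[0],a),max(w[1],b)];dq=max(dq,np.abs(qn-q).max());q=qn
        print(g,phi,"err",np.round(w,1),"dq",round(dq,2),"q",np.round(q,2));p,R=p1,R1
    return q
E
cat > t2.py <<'E'
from chk import *
A=[((.43,.27,.26),60,25,5),((.411,.3245,.25),75,30,5),((.411,.3245,.179),75,30,4)]
q=check(A)
B=[((.411,.3245,.24),75,30,5),((.46,.22,.22),50,30,6),((.49,.08,.18),20,30,6),((.50,-.08,.14),-1,30,6),((.599,-.082,.10),-1,30,5),((.599,-.082,.084),-1,30,3)]
check(A+B)
E
python3 t2.py | tail -6; python3 -c "
from plan import *
plan([((.43,.27,.26),60,25,1),((.411,.3245,.25),75,30,1),((.411,.3245,.179),75,30,1)])"
```

```text
(0.411, 0.3245, 0.24) 75 err [0. 0.] dq 0.02 q [-0.31 -0.21 -0.11  2.06 -0.51  1.   -0.48]
(0.46, 0.22, 0.22) 50 err [2.8 0.4] dq 0.06 q [-0.22 -0.28 -0.06  2.15 -0.4   0.87 -0.78]
(0.49, 0.08, 0.18) 20 err [13.3  2. ] dq 0.08 q [-0.04 -0.28 -0.06  2.23 -0.22  0.73 -1.2 ]
(0.5, -0.08, 0.14) -1 err [13.  2.] dq 0.05 q [ 0.23 -0.28 -0.06  2.32 -0.17  0.59 -1.31]
(0.599, -0.082, 0.1) -1 err [0. 0.] dq 0.06 q [ 0.22  0.   -0.09  2.18 -0.13  0.45 -1.36]
(0.599, -0.082, 0.084) -1 err [0. 0.] dq 0.01 q [ 0.22  0.02 -0.09  2.19 -0.13  0.41 -1.36]
t 2.1 grasp [0.4543 0.2048 0.2134] lean 21.5 phi 34.8 w 0.999 F [ 1.9 -0.3 -0.9] q [ 0.16 -0.3  -0.48  2.11 -0.3   0.95 -1.17]
call ([33.0, -67.0, -37.0], [0.17, 0.06, -0.41])
call ([30.0, -43.0, 25.0], [0.12, 0.09, -0.23])
call ([-36.0, -0.0, 61.0], [0.0, 0.0, 0.0])
```

```bash
cat > t2.py <<'E'
from chk import *
A=[((.43,.27,.26),60,25,5),((.411,.3245,.25),75,30,5),((.411,.3245,.179),75,30,4)]
for B in ([((.411,.3245,.24),75,30,5),((.47,.22,.20),60,30,6),((.51,.08,.14),40,30,6),((.53,-.08,.11),-1,30,6),((.599,-.082,.10),-1,30,5)],
 [((.411,.3245,.24),75,30,5),((.45,.22,.23),75,30,6),((.50,.08,.17),60,30,6),((.53,-.08,.12),-1,30,6),((.599,-.082,.10),-1,30,5)],
 [((.411,.3245,.24),75,30,5),((.45,.22,.22),75,30,6),((.50,.08,.16),50,30,6),((.535,-.05,.115),10,30,6),((.54,-.082,.11),-1,30,6),((.599,-.082,.10),-1,30,5)]):
  check(A+B);print()
E
python3 t2.py
```

```text
(0.43, 0.27, 0.26) 60 err [0.1 0. ] dq 0.28 q [-0.24 -0.27 -0.16  2.03 -0.35  1.04 -0.8 ]
(0.411, 0.3245, 0.25) 75 err [0. 0.] dq 0.06 q [-0.31 -0.22 -0.11  2.04 -0.5   1.02 -0.49]
(0.411, 0.3245, 0.179) 75 err [0. 0.] dq 0.04 q [-0.32 -0.16 -0.11  2.15 -0.55  0.88 -0.4 ]
(0.411, 0.3245, 0.24) 75 err [0. 0.] dq 0.02 q [-0.31 -0.21 -0.11  2.06 -0.51  1.   -0.48]
(0.47, 0.22, 0.2) 60 err [0. 0.] dq 0.02 q [-0.21 -0.2  -0.01  2.13 -0.49  0.9  -0.49]
(0.51, 0.08, 0.14) 40 err [0. 0.] dq 0.03 q [-0.08 -0.17  0.11  2.23 -0.49  0.73 -0.53]
(0.53, -0.08, 0.11) -1 err [0. 0.] dq 0.17 q [ 0.18 -0.17 -0.03  2.3  -0.15  0.49 -1.33]
(0.599, -0.082, 0.1) -1 err [0. 0.] dq 0.03 q [ 0.17  0.   -0.04  2.18 -0.13  0.45 -1.36]

(0.43, 0.27, 0.26) 60 err [0.1 0. ] dq 0.28 q [-0.24 -0.27 -0.16  2.03 -0.35  1.04 -0.8 ]
(0.411, 0.3245, 0.25) 75 err [0. 0.] dq 0.06 q [-0.31 -0.22 -0.11  2.04 -0.5   1.02 -0.49]
(0.411, 0.3245, 0.179) 75 err [0. 0.] dq 0.04 q [-0.32 -0.16 -0.11  2.15 -0.55  0.88 -0.4 ]
(0.411, 0.3245, 0.24) 75 err [0. 0.] dq 0.02 q [-0.31 -0.21 -0.11  2.06 -0.51  1.   -0.48]
(0.45, 0.22, 0.23
[... 447 characters left out ...]
5) 75 err [0. 0.] dq 0.06 q [-0.31 -0.22 -0.11  2.04 -0.5   1.02 -0.49]
(0.411, 0.3245, 0.179) 75 err [0. 0.] dq 0.04 q [-0.32 -0.16 -0.11  2.15 -0.55  0.88 -0.4 ]
(0.411, 0.3245, 0.24) 75 err [0. 0.] dq 0.02 q [-0.31 -0.21 -0.11  2.06 -0.51  1.   -0.48]
(0.45, 0.22, 0.22) 75 err [0. 0.] dq 0.04 q [-0.22 -0.17  0.06  2.06 -0.53  1.08 -0.21]
(0.5, 0.08, 0.16) 50 err [0. 0.] dq 0.04 q [-0.09 -0.16  0.17  2.18 -0.53  0.87 -0.32]
(0.535, -0.05, 0.115) 10 err [0. 0.] dq 0.15 q [ 0.08 -0.15  0.07  2.28 -0.3   0.53 -1.02]
(0.54, -0.082, 0.11) -1 err [0. 0.] dq 0.06 q [ 0.16 -0.14 -0.01  2.28 -0.14  0.48 -1.33]
(0.599, -0.082, 0.1) -1 err [0. 0.] dq 0.03 q [ 0.15  0.   -0.02  2.18 -0.13  0.45 -1.36]
```

Call:
{"name": "send_rows", "arguments": {"motion": [{"claw": 1, "slide": [7, -13, -10], "delta_rot": [0.03, 0.01, -0.08]}, {"claw": 1, "slide": [14, -27, -20], "delta_rot": [0.07, 0.02, -0.16]}, {"claw": 1, "slide": [20, -40, -28], "delta_rot": [0.1, 0.03, -0.24]}, {"claw": 1, "slide": [27, -54, -33], "delta_rot": [0.14, 0.05, -0.33]}, {"claw": 1, "slide": [33, -67, -37], "delta_rot": [0.17, 0.06, -0.41]}]}}

```text
time: 2.6
position: [0.4298, 0.2669, 0.2636]
tool_rot: [-2.489, -1.436, -0.553]
ft_force: [0.8, -0.5, -0.7]
grip_width: 1.0
grip_force: 0.0
```

```bash
python3 -c "
from plan import *
plan([((.411,.3245,.25),75,30,1),((.411,.3245,.179),75,30,1)])"
```

```text
t 2.6 grasp [0.4304 0.268  0.2609] lean 25.0 phi 59.8 w 1.0 F [ 0.8 -0.5 -0.7] q [-0.06 -0.28 -0.3   2.04 -0.4   1.06 -0.74]
call ([31.0, -45.0, 26.0], [0.12, 0.09, -0.23])
call ([-36.0, -0.0, 61.0], [0.0, 0.0, 0.0])
```

Call:
{"name": "send_rows", "arguments": {"motion": [{"claw": 1, "slide": [10, -15, 8], "delta_rot": [0.04, 0.03, -0.08]}, {"claw": 1, "slide": [21, -30, 17], "delta_rot": [0.08, 0.06, -0.16]}, {"claw": 1, "slide": [31, -45, 26], "delta_rot": [0.12, 0.09, -0.23]}, {"claw": 1, "slide": [31, -45, 26], "delta_rot": [0.12, 0.09, -0.23]}]}}

```text
time: 3.0
position: [0.4098, 0.3236, 0.2513]
tool_rot: [-2.196, -1.676, -0.588]
ft_force: [0.9, -0.2, -1.0]
grip_width: 1.001
grip_force: 0.0
```

```bash
python3 -c "
from plan import *
plan([((.411,.3245,.179),75,30,1)],1)
d=ctrl.get_image('scene');import cv2;cv2.imwrite('pics/p7.png',cv2.resize(d['color'][110:290,360:600],(800,600),interpolation=cv2.INTER_CUBIC))"
```

```text
t 3.0 grasp [0.4102 0.325  0.2487] lean 30.1 phi 74.9 w 1.001 F [ 0.9 -0.2 -1. ] q [-0.14 -0.23 -0.26  2.05 -0.55  1.03 -0.45]
call ([-35.2, 1.0, 60.2], [0.0, -0.0, -0.01])
```

View pics/p7.png

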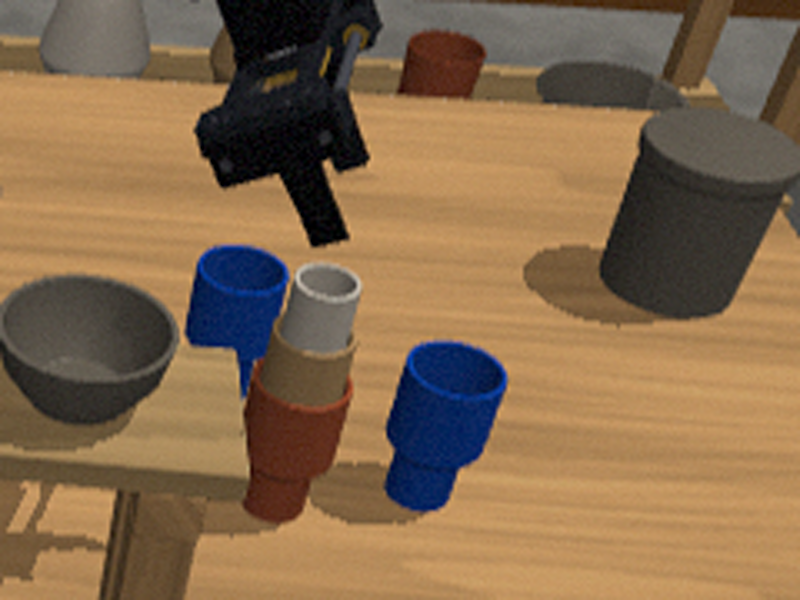

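The gripper sits right above the white cup, fingertips at (330,240) and rim at (327,280) in the crop. I descend and grip.

Call:
{"name": "send_rows", "arguments": {"motion": [{"claw": 1, "slide": [-10, 0, 17], "delta_rot": [0, 0, 0]}, {"claw": 1, "slide": [-20, 0.5, 35], "delta_rot": [0, 0, 0]}, {"claw": 1, "slide": [-30, 1, 52], "delta_rot": [0, 0, 0]}, {"claw": 1, "slide": [-35, 1, 60], "delta_rot": [0, 0, 0]}, {"claw": 1, "slide": [-35, 1, 60], "delta_rot": [0, 0, 0]}]}}

```text
time: 3.55
position: [0.4117, 0.3217, 0.1824]
tool_rot: [-2.2, -1.673, -0.59]
ft_force: [-0.1, 0.8, 0.0]
grip_width: 0.999
grip_force: 0.0
```

Call:
{"name": "send_rows", "arguments": {"motion": [{"claw": -1, "slide": [0, 0, 0], "delta_rot": [0, 0, 0]}, {"claw": -1, "slide": [0, 0, 0], "delta_rot": [0, 0, 0]}, {"claw": -1, "slide": [0, 0, 0], "delta_rot": [0, 0, 0]}, {"claw": -1, "slide": [0, 0, 0], "delta_rot": [0, 0, 0]}, {"claw": -1, "slide": [0, 0, 0], "delta_rot": [0, 0, 0]}], "grip_force": 12}}

```text
time: 4.05
position: [0.4124, 0.3227, 0.184]
tool_rot: [-2.198, -1.675, -0.594]
ft_force: [-0.6, 0.1, 0.1]
grip_width: 0.634
grip_force: 0.0
```

```bash
python3 -c "
from plan import *
plan([((.411,.3245,.24),75,30,5),((.47,.22,.20),60,30,5),((.51,.08,.15),40,30,5),((.53,-.08,.12),-1,30,10)])"
```

```text
t 4.05 grasp [0.4128 0.3242 0.1814] lean 30.2 phi 74.4 w 0.634 F [-0.6  0.1  0.1] q [-0.15 -0.17 -0.26  2.15 -0.58  0.89 -0.38]
call ([6.0, -0.0, -10.0], [0.0, -0.0, -0.0]) ([12.0, -1.0, -20.0], [0.0, -0.0, -0.0]) ([18.0, -1.0, -30.0], [0.0, -0.0, -0.0]) ([23.0, -1.0, -41.0], [0.0, -0.0, -0.0]) ([29.0, -2.0, -51.0], [0.01, -0.0, -0.01])
call ([-19.0, 17.0, -2.0], [-0.03, 0.0, 0.05]) ([-38.0, 33.0, -3.0], [-0.05, -0.0, 0.09]) ([-56.0, 50.0, -5.0], [-0.08, -0.0, 0.14]) ([-75.0, 67.0, -7.0], [-0.1, -0.0, 0.18]) ([-94.0, 84.0, -8.0], [-0.13, -0.0, 0.23])
call ([-23.0, 21.0, -1.0], [-0.03, -0.0, 0.06]) ([-45.0, 42.0, -3.0], [-0.07, -0.0, 0.12]) ([-68.0, 62.0, -4.0], [-0.1, -0.0, 0.18]) ([-90.0, 83.0, -6.0], [-0.14, -0.0, 0.24]) ([-113.0, 104.0, -7.0], [-0.17, -0.0, 0.3])
call ([-9.0, 13.0, -2.0], [-0.04, -0.0, 0.06]) ([-18.0, 27.0, -4.0], [-0.07, 0.0, 0.12]) ([-27.0, 40.0, -5.0], [-0.11, -0.0, 0.19]) ([-36.0, 54.0, -7.0], [-0.14, -0.0, 0.25]) ([-45.0, 67.0, -9.0], [-0.18, -0.0, 0.31])
call ([-4.0, 16.0, 1.0], [-0.04, -0.0, 0.06]) ([-9.0, 31.0, 2.0], [-0.07, 0.0, 0.12]) ([-13.0, 47.0, 3.0], [-0.11, 0.0, 0.19]) ([-18.0, 63.0, 3.0], [-0.14, 0.0, 0.25]) ([-22.0, 78.0, 4.0], [-0.18, -0.0, 0.31])
```

Call:
{"name": "send_rows", "arguments": {"motion": [{"claw": -1, "slide": [0, 0, 0], "delta_rot": [0, 0, 0]}, {"claw": -1, "slide": [0, 0, 0], "delta_rot": [0, 0, 0]}, {"claw": -1, "slide": [0, 0, 0], "delta_rot": [0, 0, 0]}, {"claw": -1, "slide": [0, 0, 0], "delta_rot": [0, 0, 0]}]}}

```text
time: 4.45
position: [0.4122, 0.3227, 0.1837]
tool_rot: [-2.198, -1.675, -0.593]
ft_force: [-0.2, -0.1, 1.2]
grip_width: 0.496
grip_force: 12.0
```

```bash
python3 -c "
from plan import *
plan([((.411,.3245,.24),75,30,5)])
print([np.round(ctrl.get_state()['position'],4) for _ in range(3)])"
```

```text
t 4.45 grasp [0.4126 0.3242 0.1811] lean 30.1 phi 74.5 w 0.496 F [-0.2 -0.1  1.2] q [-0.15 -0.17 -0.26  2.15 -0.58  0.89 -0.38]
call ([6.0, -0.0, -10.0], [0.0, -0.0, -0.0]) ([12.0, -1.0, -20.0], [0.0, -0.0, -0.0]) ([18.0, -1.0, -31.0], [0.0, -0.0, -0.0]) ([24.0, -1.0, -41.0], [0.0, -0.0, -0.0]) ([30.0, -2.0, -51.0], [0.0, -0.0, -0.01])
[array([0.4122, 0.3227, 0.1837]), array([0.4122, 0.3227, 0.1837]), array([0.4122, 0.3227, 0.1837])]
```

Call:
{"name": "send_rows", "arguments": {"motion": [{"claw": -1, "slide": [6, 0, -10], "delta_rot": [0, 0, 0]}, {"claw": -1, "slide": [12, 0, -20.5], "delta_rot": [0, 0, 0]}, {"claw": -1, "slide": [18, 0, -31], "delta_rot": [0, 0, 0]}, {"claw": -1, "slide": [24, 0, -41], "delta_rot": [0, 0, 0]}, {"claw": -1, "slide": [30, 0, -51], "delta_rot": [0, 0, 0]}]}}

```text
time: 4.95
position: [0.4124, 0.323, 0.2442]
tool_rot: [-2.198, -1.675, -0.594]
ft_force: [-0.0, 0.6, -0.7]
grip_width: 0.496
grip_force: 12.0
```

Call:
{"name": "send_rows", "arguments": {"motion": [{"claw": -1, "slide": [-19, 17, -2], "delta_rot": [-0.03, 0, 0.05]}, {"claw": -1, "slide": [-38, 33, -3], "delta_rot": [-0.05, 0, 0.09]}, {"claw": -1, "slide": [-56, 50, -5], "delta_rot": [-0.08, 0, 0.14]}, {"claw": -1, "slide": [-75, 67, -7], "delta_rot": [-0.1, 0, 0.18]}, {"claw": -1, "slide": [-94, 84, -8], "delta_rot": [-0.13, 0, 0.23]}]}}

```text
time: 5.45
position: [0.4716, 0.2157, 0.2013]
tool_rot: [-2.442, -1.384, -0.655]
ft_force: [0.6, 1.0, -1.1]
grip_width: 0.499
grip_force: 12.0
```

```bash
python3 -c "
from plan import *
plan([((.51,.08,.15),40,30,5),((.53,-.08,.12),-1,30,10)])
"
```

```text
t 5.45 grasp [0.4724 0.217  0.1987] lean 30.1 phi 59.4 w 0.499 F [ 0.6  1.  -1.1] q [-0.04 -0.21 -0.16  2.15 -0.54  0.91 -0.46]
call ([-22.0, 20.0, -1.0], [-0.03, -0.0, 0.06]) ([-44.0, 41.0, -3.0], [-0.07, -0.0, 0.11]) ([-66.0, 61.0, -4.0], [-0.1, -0.0, 0.17]) ([-87.0, 82.0, -6.0], [-0.14, -0.0, 0.23]) ([-109.0, 102.0, -7.0], [-0.17, -0.0, 0.29])
call ([-9.0, 13.0, -2.0], [-0.04, -0.0, 0.06]) ([-18.0, 27.0, -4.0], [-0.07, 0.0, 0.12]) ([-27.0, 40.0, -5.0], [-0.11, -0.0, 0.19]) ([-36.0, 54.0, -7.0], [-0.14, -0.0, 0.25]) ([-45.0, 67.0, -9.0], [-0.18, -0.0, 0.31])
call ([-4.0, 16.0, 1.0], [-0.04, -0.0, 0.06]) ([-9.0, 31.0, 2.0], [-0.07, 0.0, 0.12]) ([-13.0, 47.0, 3.0], [-0.11, 0.0, 0.19]) ([-18.0, 63.0, 3.0], [-0.14, 0.0, 0.25]) ([-22.0, 78.0, 4.0], [-0.18, -0.0, 0.31])
```

Call:
{"name": "send_rows", "arguments": {"motion": [{"claw": -1, "slide": [-22, 20, -1], "delta_rot": [-0.03, 0, 0.06]}, {"claw": -1, "slide": [-44, 41, -3], "delta_rot": [-0.07, 0, 0.11]}, {"claw": -1, "slide": [-66, 61, -4], "delta_rot": [-0.1, 0, 0.17]}, {"claw": -1, "slide": [-87, 82, -6], "delta_rot": [-0.14, 0, 0.23]}, {"claw": -1, "slide": [-109, 102, -7], "delta_rot": [-0.17, 0, 0.29]}]}}

```text
time: 5.95
position: [0.5089, 0.08, 0.1529]
tool_rot: [-2.701, -0.979, -0.726]
ft_force: [0.2, -0.5, -0.2]
grip_width: 0.501
grip_force: 12.0
```

Call:
{"name": "send_rows", "arguments": {"motion": [{"claw": -1, "slide": [-9, 13, -2], "delta_rot": [-0.04, 0, 0.06]}, {"claw": -1, "slide": [-18, 27, -4], "delta_rot": [-0.07, 0, 0.12]}, {"claw": -1, "slide": [-27, 40, -5], "delta_rot": [-0.11, 0, 0.19]}, {"claw": -1, "slide": [-36, 54, -7], "delta_rot": [-0.14, 0, 0.25]}, {"claw": -1, "slide": [-45, 67, -9], "delta_rot": [-0.18, 0, 0.31]}]}}

```text
time: 6.45
position: [0.5188, 0.001, 0.1382]
tool_rot: [-2.91, -0.494, -0.782]
ft_force: [-0.6, -0.4, -1.1]
grip_width: 0.499
grip_force: 12.0
```

Call:
{"name": "send_rows", "arguments": {"motion": [{"claw": -1, "slide": [-4, 16, 1], "delta_rot": [-0.04, 0, 0.06]}, {"claw": -1, "slide": [-9, 31, 2], "delta_rot": [-0.07, 0, 0.12]}, {"claw": -1, "slide": [-13, 47, 3], "delta_rot": [-0.11, 0, 0.19]}, {"claw": -1, "slide": [-18, 63, 3], "delta_rot": [-0.14, 0, 0.25]}, {"claw": -1, "slide": [-22, 78, 4], "delta_rot": [-0.18, 0, 0.31]}]}}

```text
time: 6.95
position: [0.5286, -0.0781, 0.1236]
tool_rot: [3.029, -0.033, 0.814]
ft_force: [0.1, 0.3, -0.9]
grip_width: 0.499
grip_force: 12.0
```

```bash
python3 -c "
from plan import *
plan([((.57,-.082,.105),-1.2,30,5),((.599,-.082,.096),-1.2,30,5)],1)
d=ctrl.get_image('scene');import cv2;cv2.imwrite('pics/p8.png',d['color'][170:470,80:480].repeat(2,0).repeat(2,1))"
```

```text
t 6.95 grasp [ 0.5301 -0.0782  0.121 ] lean 30.1 phi -1.1 w 0.499 F [ 0.1  0.3 -0.9] q [ 0.34 -0.19 -0.19  2.3  -0.2   0.52 -1.29]
call ([5.3, 0.6, 6.8], [-0.0, -0.0, -0.0]) ([10.6, 1.2, 13.6], [-0.0, -0.0, -0.0]) ([16.0, 1.8, 20.3], [-0.0, -0.0, -0.0]) ([21.3, 2.4, 27.1], [-0.0, -0.0, -0.0]) ([26.6, 3.0, 33.9], [-0.0, -0.0, -0.0])
call ([4.1, -0.1, 4.5], [0.0, 0.0, 0.0]) ([8.2, -0.2, 8.9], [0.0, 0.0, 0.0]) ([12.4, -0.4, 13.4], [0.0, 0.0, 0.0]) ([16.5, -0.5, 17.8], [0.0, 0.0, 0.0]) ([20.6, -0.6, 22.3], [0.0, 0.0, 0.0])
```

View pics/p8.png

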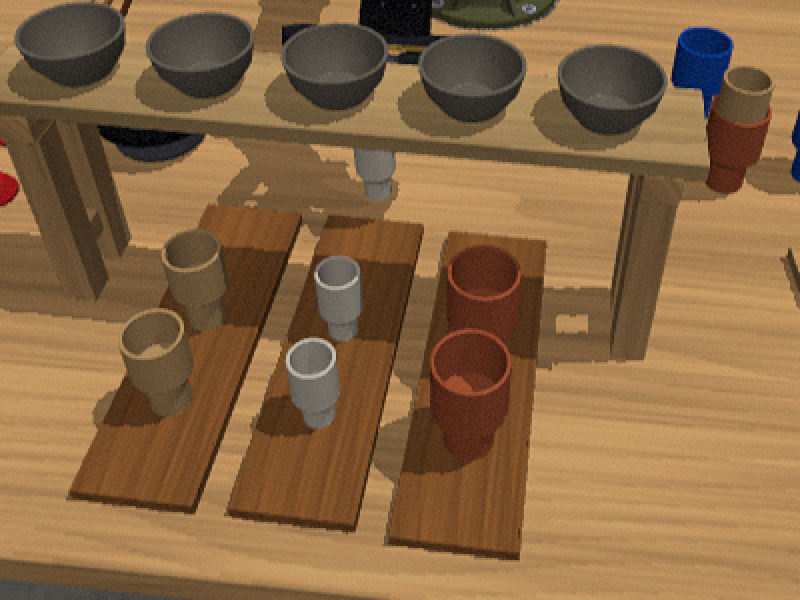

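The white cup is held upright, its foot at (377,190) just before the small board. The nest still stands, with the buff rim at (748,80).

Call:
{"name": "send_rows", "arguments": {"motion": [{"claw": -1, "slide": [5, 0.5, 7], "delta_rot": [0, 0, 0]}, {"claw": -1, "slide": [10.5, 1, 13.5], "delta_rot": [0, 0, 0]}, {"claw": -1, "slide": [16, 2, 20], "delta_rot": [0, 0, 0]}, {"claw": -1, "slide": [21, 2.5, 27], "delta_rot": [0, 0, 0]}, {"claw": -1, "slide": [26.5, 3, 34], "delta_rot": [0, 0, 0]}]}}

```text
time: 7.5
position: [0.5697, -0.0794, 0.1078]
tool_rot: [3.03, -0.022, 0.815]
ft_force: [-0.3, -0.0, -0.6]
grip_width: 0.498
grip_force: 12.0
```

Call:
{"name": "send_rows", "arguments": {"motion": [{"claw": -1, "slide": [4, 0, 4.5], "delta_rot": [0, 0, 0]}, {"claw": -1, "slide": [8, 0, 9], "delta_rot": [0, 0, 0]}, {"claw": -1, "slide": [12.5, -0.5, 13.5], "delta_rot": [0, 0, 0]}, {"claw": -1, "slide": [16.5, -0.5, 18], "delta_rot": [0, 0, 0]}, {"claw": -1, "slide": [20.5, -0.5, 22], "delta_rot": [0, 0, 0]}]}}

```text
time: 8.0
position: [0.5981, -0.0795, 0.0994]
tool_rot: [3.03, -0.023, 0.815]
ft_force: [-0.1, -0.4, -2.1]
grip_width: 0.494
grip_force: 12.0
```

```bash
python3 -c "
from plan import *
plan([((.599,-.082,.096),-1.2,30,1),((.599,-.082,.086),-1.2,30,5)],1)"
```

```text
t 8.0 grasp [ 0.5997 -0.0796  0.0969] lean 30.1 phi -0.9 w 0.494 F [-0.1 -0.4 -2.1] q [ 0.34  0.01 -0.21  2.18 -0.12  0.43 -1.37]
call ([-1.0, 2.4, 0.4], [-0.0, -0.0, 0.01])
call ([-1.0, 0.0, 1.7], [0.0, 0.0, 0.0]) ([-2.0, 0.0, 3.5], [0.0, 0.0, 0.0]) ([-3.0, 0.0, 5.2], [0.0, 0.0, 0.0]) ([-4.0, 0.0, 6.9], [0.0, 0.0, 0.0]) ([-5.0, 0.0, 8.7], [0.0, 0.0, 0.0])
```

```bash
cat > sil.py <<'E'
import cv2
from geo import *
PROF={"small":[(0,15),(0.018,15),(.036,22),(.086,22)],"middle":[(0,19),(.024,19),(.048,28),(.098,28)],"large":[(0,23),(.026,23),(.052,34),(.115,34)]}
def render(kind,x,y,zf,roi,S=4):
    u0,v0,u1,v1=roi;m=np.zeros(((v1-v0)*S,(u1-u0)*S),np.uint8);pr=PROF[kind]
    for (a,ra),(b,rb) in zip(pr,pr[1:]):
        pts=np.vstack([np.c_[x+r/1e3*np.cos(A),y+r/1e3*np.sin(A),0*A+zf+h] for h,r in((a,ra),(b,rb))])
        h=cv2.convexHull(((proj("scene",pts)-[u0,v0]+.5)*S-.5).astype(np.float32));cv2.fillConvexPoly(m,np.round(h).astype(np.int32),255)
    return cv2.resize(m,None,fx=1/S,fy=1/S,interpolation=cv2.INTER_AREA)/255.
from scipy.optimize import minimize
def fitsil(mask,kind,x,y,zf,roi,valid=None):
    u0,v0,u1,v1=roi;M=mask[v0:v1,u0:u1].astype(float);W=np.ones_like(M) if valid is None else valid[v0:v1,u0:u1].astype(float)
    f=lambda p:((render(kind,p[0],p[1],zf,roi)-M)**2*W).sum()
    s=minimize(f,[x,y],method="Nelder-Mead",options=dict(initial_simplex=[[x,y],[x+.006,y],[x,y+.006]],xatol=1e-4,fatol=.05));return s.x,s.fun,(M*W).sum()
def white(im):
    h=cv2.cvtColor(im,cv2.COLOR_BGR2HSV);return (h[...,1]<60)&(h[...,2]>50)
E
python3 - <<'E'
from bench import ctrl
from sil import *
d=ctrl.get_image("scene");im=d["color"];cv2.imwrite("pics/s9.png",im);m=white(im)
print(fitsil(m,"small",.6998,-.0823,.015,(225,290,275,350)))
c0=proj("scene",[.599,-.0816,.026])[0];print(c0)
# visible part: below rack's lower front... rows under overhead board's far lower edge
for v in range(235,285,4): print(v,np.flatnonzero(m[v,245:300])+245)
E
```

```text
(array([ 0.6974854 , -0.08376892]), np.float64(391.1458208381392), np.float64(1153.0))
[261.17318139 294.91587733]
235 []
239 []
243 []
247 []
251 []
255 []
259 []
263 [251 252 253 254 255 256 257 258 259 260 261 262 263 264 265 266 267 268]
267 [249 250 251 252 253 254 255 256 257 258 259 260 261 262 263 264 265 266
 267 268 269 270]
271 [250 251 252 253 254 255 256 257 258 259 260 261 262 263 264 265 266 267
 268 269 270]
275 [250 251 252 253 254 255 256 257 258 259 260 261 262 263 264 265 266 267
 268 269 270]
279 [251 252 253 254 255 256 257 258 259 260 261 262 263 264 265 266 267 268
 269 270 271]
283 [252 253 254 255 256 257 258 259 260 261 262 263 264 265 266 267 268 269
 270 271]
```

```bash
cat > hold.py <<'E'
from sil import *
im0=cv2.imread("pics/scene0.png");m0=white(im0)
mate=fitsil(m0,"small",.6998,-.0823,.015,(225,285,275,350));first=fitsil(m0,"small",.7986,-.0835,.015,(210,325,265,395))
print("mate",mate,"first",first)
im=cv2.imread("pics/s9.png");m=white(im)
V=np.zeros(m.shape,bool);V[267:310,235:290]=1
R=np.zeros(m.shape);R[280:350,225:290]=render("small",*mate[0],.015,(225,280,290,350));V&=cv2.dilate(R,np.ones((5,5)))<.01
for z in(.024,.026,.028):print(z,fitsil(m,"small",.599,-.0816,z,(235,240,290,315),V))
E
python3 hold.py
```

```text
mate (array([ 0.69776876, -0.08371855]), np.float64(262.5730411380238), np.float64(1009.0)) first (array([ 0.79739758, -0.08610556]), np.float64(271.19561707035757), np.float64(1159.0))
0.024 (array([ 0.59799358, -0.07957378]), np.float64(16.25940792003076), np.float64(589.0))
0.026 (array([ 0.59994899, -0.07871456]), np.float64(18.90063821607074), np.float64(589.0))
0.028 (array([ 0.60112494, -0.07840545]), np.float64(18.87752402921953), np.float64(589.0))
```

```bash
python3 - <<'E'
from sil import *
im0=cv2.imread("pics/scene0.png");m=white(im0)
r=render("small",.6998,-.0823,.015,(225,290,275,350))
for v in range(292,346,3): print(v,"".join("#" if a and b>.5 else "m" if a else "r" if b>.5 else "." for a,b in zip(m[v,225:275],r[v-290])))
E
```

```text
292 ..................................................
295 ..................................................
298 .....................#rr###rr.....................
301 ...............###################................
304 .............######################r..............
307 ............#######################r..............
310 ............r######################r..............
313 .............#######################r.............
316 .............#######################r.............
319 ..............######################r.............
322 ..............######################r.............
325 ..............r#####################r.............
328 ...............r##################rr..............
331 ..................r###############r...............
334 ...................r##############r...............
337 ....................############rr................
340 .....mmmmmmmmmmmmm....rrr#rrrrrr..................
343 .mmmmmmmmmmmmmmmmmmmmm............................
```

```bash
cat >> sil.py <<'E'
def near(mask,ref):  # keep mask near a predicted silhouette
    return mask&(cv2.dilate(ref,np.ones((7,7)))>.3)
def full(kind,x,y,zf,shape=(480,640)):
    R=np.zeros(shape);p=proj("scene",[x,y,zf+.05])[0].astype(int);a,b,c,d=p[0]-60,p[1]-70,p[0]+60,p[1]+70
    R[b:d,a:c]=render(kind,x,y,zf,(a,b,c,d));return R
E
sed -i 's/^mate=.*/mate=fitsil(near(m0,full("small",.6998,-.0823,.015)),"small",.6998,-.0823,.015,(225,285,275,339));first=fitsil(near(m0,full("small",.7986,-.0835,.015)),"small",.7986,-.0835,.015,(210,325,265,395))/' hold.py
python3 hold.py
```

```text
mate (array([ 0.69900166, -0.0829416 ]), np.float64(37.925813148788926), np.float64(785.0)) first (array([ 0.79739758, -0.08610556]), np.float64(53.19561707035756), np.float64(941.0))
0.024 (array([ 0.59799358, -0.07957378]), np.float64(16.452318339100344), np.float64(590.0))
0.026 (array([ 0.59994899, -0.07871456]), np.float64(18.999061899269513), np.float64(590.0))
0.028 (array([ 0.60104525, -0.07843923]), np.float64(18.9759477124183), np.float64(590.0))
```

Call:
{"name": "send_rows", "arguments": {"motion": [{"claw": -1, "slide": [-0.5, 1.5, 0], "delta_rot": [0, 0, 0]}, {"claw": -1, "slide": [-2, 1.5, 2.5], "delta_rot": [0, 0, 0]}, {"claw": -1, "slide": [-3, 1.5, 4.5], "delta_rot": [0, 0, 0]}, {"claw": -1, "slide": [-4, 1.5, 6.5], "delta_rot": [0, 0, 0]}, {"claw": -1, "slide": [-5, 1.5, 7.5], "delta_rot": [0, 0, 0]}]}}

```text
time: 8.55
position: [0.5968, -0.081, 0.0902]
tool_rot: [3.03, -0.023, 0.815]
ft_force: [0.3, 0.0, 0.4]
grip_width: 0.496
grip_force: 12.0
```

```bash
python3 -c "
from plan import *
plan([((.599,-.081,.086),-1.2,30,1)],1)"
```

```text
t 8.55 grasp [ 0.5984 -0.0811  0.0876] lean 30.1 phi -0.9 w 0.496 F [0.3 0.  0.4] q [ 0.34  0.02 -0.21  2.19 -0.13  0.41 -1.36]
call ([-0.2, -0.1, 1.7], [-0.0, -0.0, 0.0])
```

Call:
{"name": "send_rows", "arguments": {"motion": [{"claw": -1, "slide": [0, 0, 0.5], "delta_rot": [0, 0, 0]}, {"claw": -1, "slide": [0, 0, 1], "delta_rot": [0, 0, 0]}, {"claw": -1, "slide": [-0.3, 0, 1.5], "delta_rot": [0, 0, 0]}, {"claw": -1, "slide": [-0.5, 0, 2], "delta_rot": [0, 0, 0]}, {"claw": -1, "slide": [-0.5, 0, 2], "delta_rot": [0, 0, 0]}]}}

```text
time: 9.05
position: [0.5979, -0.081, 0.0887]
tool_rot: [3.03, -0.023, 0.816]
ft_force: [-0.7, -0.8, -0.7]
grip_width: 0.495
grip_force: 12.0
```

Call:
{"name": "send_rows", "arguments": {"motion": [{"claw": -1, "slide": [-0.3, 0, 0.4], "delta_rot": [0, 0, 0]}, {"claw": -1, "slide": [-0.5, 0, 0.9], "delta_rot": [0, 0, 0]}, {"claw": -1, "slide": [-0.5, 0, 0.9], "delta_rot": [0, 0, 0]}]}}

```text
time: 9.35
position: [0.5987, -0.081, 0.0886]
tool_rot: [3.029, -0.023, 0.818]
ft_force: [0.5, 0.3, 4.2]
grip_width: 0.497
grip_force: 12.0
```

```bash
python3 - <<'E'
from plan import *
d=ctrl.get_image("scene");import cv2;cv2.imwrite("pics/s9.png",d["color"])
plan([((.599,-.081,.085),-1.2,30,1)],1)
import hold
for z in(.015,.017):print(z,hold.fitsil(hold.m,"small",.599,-.0816,z,(235,240,290,315),hold.V))
E
```

```text
t 9.4 grasp [ 0.6002 -0.081   0.086 ] lean 30.2 phi -0.9 w 0.499 F [-0.4  1.2  3.8] q [ 0.34  0.02 -0.21  2.19 -0.13  0.41 -1.36]
call ([-1.5, -0.0, 0.3], [-0.0, -0.0, 0.01])
mate (array([ 0.69900166, -0.0829416 ]), np.float64(37.925813148788926), np.float64(785.0)) first (array([ 0.79739758, -0.08610556]), np.float64(53.19561707035756), np.float64(941.0))
0.024 (array([ 0.60746031, -0.07860084]), np.float64(27.177239523260283), np.float64(623.0))
0.026 (array([ 0.60839812, -0.07825722]), np.float64(28.035986159169553), np.float64(623.0))
0.028 (array([ 0.61056741, -0.07761901]), np.float64(30.358277585544023), np.float64(623.0))
0.015 (array([ 0.59898398, -0.08092961]), np.float64(22.58717416378316), np.float64(623.0))
0.017 (array([ 0.60132196, -0.08038362]), np.float64(23.504482891195693), np.float64(623.0))
```

Call:
{"name": "send_rows", "arguments": {"motion": [{"claw": -0.02, "slide": [0.3, 0, -0.6], "delta_rot": [0, 0, 0]}, {"claw": 0.2, "slide": [0.3, 0, -0.6], "delta_rot": [0, 0, 0]}, {"claw": 0.5, "slide": [0.3, 0, -0.6], "delta_rot": [0, 0, 0]}, {"claw": 0.5, "slide": [0.3, 0, -0.6], "delta_rot": [0, 0, 0]}, {"claw": 0.5, "slide": [0.3, 0, -0.6], "delta_rot": [0, 0, 0]}]}}

```text
time: 9.9
position: [0.5972, -0.0811, 0.0877]
tool_rot: [3.03, -0.023, 0.814]
ft_force: [-0.3, 0.2, 0.4]
grip_width: 0.723
grip_force: 0.0
```

```bash
python3 - <<'E'
from plan import *
from chk import check
W=[((.55,-.08,.145),-1.2,30,5),((.51,.08,.17),40,30,5),((.46,.22,.22),65,30,5),((.41,.3242,.21),75,30,5),((.41,.3242,.141),75,30,5)]
plan(W,0);check(W)
E
```

```text
t 9.9 grasp [ 0.5987 -0.0811  0.0851] lean 30.1 phi -0.9 w 0.723 F [-0.3  0.2  0.4] q [ 0.34  0.02 -0.21  2.19 -0.13  0.41 -1.36]
call ([-2.0, -0.0, -15.0], [-0.0, -0.0, 0.0]) ([-5.0, -0.0, -31.0], [-0.0, -0.0, 0.0]) ([-7.0, -0.0, -46.0], [-0.0, -0.0, 0.0]) ([-10.0, -0.0, -61.0], [-0.0, -0.0, 0.0]) ([-12.0, -0.0, -76.0], [-0.0, -0.0, 0.0])
call ([-5.0, -32.0, -9.0], [0.07, -0.0, -0.12]) ([-10.0, -63.0, -17.0], [0.14, -0.0, -0.25]) ([-15.0, -95.0, -26.0], [0.22, -0.0, -0.37]) ([-20.0, -127.0, -35.0], [0.29, -0.0, -0.5]) ([-25.0, -158.0, -43.0], [0.36, -0.0, -0.62])
call ([14.0, -28.0, -3.0], [0.04, 0.0, -0.08]) ([28.0, -56.0, -7.0], [0.09, 0.0, -0.15]) ([42.0, -83.0, -10.0], [0.13, 0.0, -0.23]) ([56.0, -111.0, -14.0], [0.17, 0.0, -0.3]) ([70.0, -139.0, -17.0], [0.22, 0.0, -0.38])
call ([12.0, -18.0, 9.0], [0.02, 0.0, -0.03]) ([23.0, -36.0, 18.0], [0.03, -0.0, -0.06]) ([35.0, -53.0, 27.0], [0.05, 0.0, -0.09]) ([47.0, -71.0, 36.0], [0.07, 0.0, -0.12]) ([59.0, -89.0, 45.0], [0.09, 0.0, -0.15])
call ([-7.0, -0.0, 12.0], [0.0, 0.0, 0.0]) ([-14.0, -0.0, 24.0], [0.0, 0.0, 0.0]) ([-21.0, -0.0, 36.0], [0.0, 0.0, 0.0]) ([-28.0, -0.0, 48.0], [0.0, 0.0, 0.0]) ([-35.0, -0.0, 60.0], [0.0, 0.0, 0.0])
(0.55, -0.08, 0.145) -1.2 err [0. 0.] dq 0.04 q [ 0.34 -0.17 -0.19  2.23 -0.18  0.57 -1.32]
(0.51, 0.08, 0.17) 40 err [0. 0.] dq 0.2 q [ 0.11 -0.2  -0.06  2.2  -0.51  0.81 -0.54]
(0.46, 0.22, 0.22) 65 err [0. 0.] dq 0.04 q [-0.03 -0.21 -0.15  2.1  -0.54  1.   -0.37]
(0.41, 0.3242, 0.21) 75 err [0. 0.] dq 0.03 q [-0.14 -0.2  -0.27  2.1  -0.57  0.96 -0.41]
(0.41, 0.3242, 0.141) 75 err [0. 0.] dq 0.03 q [-0.15 -0.12 -0.28  2.19 -0.61  0.81 -0.32]
```

Call:
{"name": "send_rows", "arguments": {"motion": [{"claw": 0.6, "slide": [0, 0, -12], "delta_rot": [0, 0, 0]}, {"claw": 0.6, "slide": [0, 0, -28], "delta_rot": [0, 0, 0]}, {"claw": 1, "slide": [-3, 0, -46], "delta_rot": [0, 0, 0]}, {"claw": 1, "slide": [-7, 0, -62], "delta_rot": [0, 0, 0]}, {"claw": 1, "slide": [-12, 0, -76], "delta_rot": [0, 0, 0]}]}}

```text
time: 10.4
position: [0.5487, -0.0803, 0.1495]
tool_rot: [3.029, -0.023, 0.817]
ft_force: [-0.1, 0.3, 0.4]
grip_width: 0.964
grip_force: 0.0
```

```bash
cat > meas.py <<'E'
from bench import ctrl
import hold
from sil import *
im=ctrl.get_image("scene")["color"];cv2.imwrite("pics/s10.png",im)
print(fitsil(white(im),"small",.599,-.0816,.015,(235,240,290,315),hold.V))
E
python3 meas.py
```

```text
mate (array([ 0.69900166, -0.0829416 ]), np.float64(37.925813148788926), np.float64(785.0)) first (array([ 0.79739758, -0.08610556]), np.float64(53.19561707035756), np.float64(941.0))
0.024 (array([ 0.60746031, -0.07860084]), np.float64(27.177239523260283), np.float64(623.0))
0.026 (array([ 0.60839812, -0.07825722]), np.float64(28.035986159169553), np.float64(623.0))
0.028 (array([ 0.61056741, -0.07761901]), np.float64(30.358277585544023), np.float64(623.0))
(array([ 0.59837373, -0.07956734]), np.float64(20.442491349480967), np.float64(620.0))
```

Call:
{"name": "send_rows", "arguments": {"motion": [{"claw": 1, "slide": [-5, -32, -9], "delta_rot": [0.07, 0, -0.12]}, {"claw": 1, "slide": [-10, -63, -17], "delta_rot": [0.14, 0, -0.25]}, {"claw": 1, "slide": [-15, -95, -26], "delta_rot": [0.22, 0, -0.37]}, {"claw": 1, "slide": [-20, -127, -35], "delta_rot": [0.29, 0, -0.5]}, {"claw": 1, "slide": [-25, -158, -43], "delta_rot": [0.36, 0, -0.62]}]}}

```text
time: 10.95
position: [0.5079, 0.0794, 0.1734]
tool_rot: [-2.693, -0.995, -0.727]
ft_force: [-0.5, 0.1, -0.4]
grip_width: 1.004
grip_force: 0.0
```

Call:
{"name": "send_rows", "arguments": {"motion": [{"claw": 1, "slide": [14, -28, -3], "delta_rot": [0.04, 0, -0.08]}, {"claw": 1, "slide": [28, -56, -7], "delta_rot": [0.09, 0, -0.15]}, {"claw": 1, "slide": [42, -83, -10], "delta_rot": [0.13, 0, -0.23]}, {"claw": 1, "slide": [56, -111, -14], "delta_rot": [0.17, 0, -0.3]}, {"claw": 1, "slide": [70, -139, -17], "delta_rot": [0.22, 0, -0.38]}]}}

```text
time: 11.45
position: [0.4577, 0.2192, 0.2233]
tool_rot: [-2.345, -1.511, -0.632]
ft_force: [-0.9, 0.5, 0.9]
grip_width: 1.0
grip_force: 0.0
```

```bash
python3 meas.py; python3 - <<'E'
from plan import *
from geo import back
plan([((.41,.3242,.21),75,30,5),((.41,.3242,.141),75,30,5)],0)
E
```

```text
mate (array([ 0.69900166, -0.0829416 ]), np.float64(37.925813148788926), np.float64(785.0)) first (array([ 0.79739758, -0.08610556]), np.float64(53.19561707035756), np.float64(941.0))
0.024 (array([ 0.60746031, -0.07860084]), np.float64(27.177239523260283), np.float64(623.0))
0.026 (array([ 0.60839812, -0.07825722]), np.float64(28.035986159169553), np.float64(623.0))
0.028 (array([ 0.61056741, -0.07761901]), np.float64(30.358277585544023), np.float64(623.0))
(array([ 0.5976524 , -0.07972871]), np.float64(20.781576316801228), np.float64(620.0))
t 11.5 grasp [0.4578 0.225  0.2227] lean 30.3 phi 65.9 w 0.997 F [1.  3.4 2.5] q [-0.03 -0.22 -0.15  2.11 -0.55  1.01 -0.36]
call ([11.0, -17.0, 9.0], [0.02, -0.0, -0.03]) ([22.0, -33.0, 19.0], [0.03, -0.0, -0.05]) ([33.0, -50.0, 28.0], [0.05, -0.0, -0.08]) ([44.0, -67.0, 37.0], [0.06, -0.0, -0.11]) ([55.0, -84.0, 47.0], [0.08, -0.01, -0.13])
call ([-7.0, -0.0, 12.0], [0.0, 0.0, 0.0]) ([-14.0, -0.0, 24.0], [0.0, 0.0, 0.0]) ([-21.0, -0.0, 36.0], [0.0, 0.0, 0.0]) ([-28.0, -0.0, 48.0], [0.0, 0.0, 0.0]) ([-35.0, -0.0, 60.0], [0.0, 0.0, 0.0])
```

Call:
{"name": "send_rows", "arguments": {"motion": [{"claw": 1, "slide": [11, -17, 9], "delta_rot": [0.02, 0, -0.03]}, {"claw": 1, "slide": [22, -33, 19], "delta_rot": [0.03, 0, -0.05]}, {"claw": 1, "slide": [33, -50, 28], "delta_rot": [0.05, 0, -0.08]}, {"claw": 1, "slide": [45, -67, 36], "delta_rot": [0.06, 0, -0.11]}, {"claw": 1, "slide": [57, -87, 45], "delta_rot": [0.08, 0, -0.14]}]}}

```text
time: 12.0
position: [0.4081, 0.3213, 0.2117]
tool_rot: [-2.196, -1.678, -0.591]
ft_force: [-0.8, 0.3, 0.0]
grip_width: 1.002
grip_force: 0.0
```

Call:
{"name": "send_rows", "arguments": {"motion": [{"claw": 1, "slide": [0, 0, 0], "delta_rot": [0, 0, 0]}]}}

```text
time: 12.1
position: [0.4064, 0.3232, 0.2117]
tool_rot: [-2.191, -1.682, -0.589]
ft_force: [-1.0, 0.3, -0.7]
grip_width: 0.998
grip_force: 0.0
```

```bash
python3 - <<'E'
from plan import *
plan([((.411,.3242,.141),75,30,1)],1)
E
```

```text
t 12.1 grasp [0.4068 0.3247 0.2091] lean 30.1 phi 75.0 w 0.998 F [-1.   0.3 -0.7] q [-0.13 -0.21 -0.28  2.12 -0.57  0.95 -0.4 ]
call ([-33.6, 4.2, 59.2], [-0.0, -0.0, 0.0])
```

Call:
{"name": "send_rows", "arguments": {"motion": [{"claw": 1, "slide": [-3, 4, 8], "delta_rot": [0, 0, 0]}, {"claw": 1, "slide": [-12, 4, 24], "delta_rot": [0, 0, 0]}, {"claw": 1, "slide": [-22, 4, 40], "delta_rot": [0, 0, 0]}, {"claw": 1, "slide": [-30, 4, 54], "delta_rot": [0, 0, 0]}, {"claw": 1, "slide": [-33.5, 4, 59], "delta_rot": [0, 0, 0]}]}}

```text
time: 12.6
position: [0.4128, 0.318, 0.1418]
tool_rot: [-2.2, -1.673, -0.588]
ft_force: [0.2, -0.1, 0.7]
grip_width: 0.999
grip_force: 0.0
```

Call:
{"name": "send_rows", "arguments": {"motion": [{"claw": -1, "slide": [0, 0, 0], "delta_rot": [0, 0, 0]}, {"claw": -1, "slide": [0, 0, 0], "delta_rot": [0, 0, 0]}, {"claw": -1, "slide": [0, 0, 0], "delta_rot": [0, 0, 0]}, {"claw": -1, "slide": [0, 0, 0], "delta_rot": [0, 0, 0]}, {"claw": -1, "slide": [0, 0, 0], "delta_rot": [0, 0, 0]}], "grip_force": 15}}

```text
time: 13.1
position: [0.4135, 0.3194, 0.1449]
tool_rot: [-2.198, -1.675, -0.594]
ft_force: [-0.7, 0.7, 1.5]
grip_width: 0.635
grip_force: 15.1
```

Call:
{"name": "send_rows", "arguments": {"motion": [{"claw": -1, "slide": [0, 0, 0], "delta_rot": [0, 0, 0]}, {"claw": -1, "slide": [0, 0, 0], "delta_rot": [0, 0, 0]}]}}

```text
time: 13.3
position: [0.4135, 0.3196, 0.1449]
tool_rot: [-2.198, -1.675, -0.594]
ft_force: [-0.3, 0.5, 2.7]
grip_width: 0.627
grip_force: 14.9
```

```bash
python3 - <<'E'
from plan import *
from chk import check
s,p,R=now();g=p+.003*R.as_matrix()[:,2]
W=[((g[0],g[1],g[2]+.065),75,30,5),((.46,.22,.21),62,30,5),((.505,.08,.18),45,30,5),((.53,-.06,.155),12,30,5),((.535,-.2,.145),-1.2,30,5),((.57,-.2185,.125),-1.2,30,4)]
plan(W,0);check(W)
E
```

```text
t 13.3 grasp [0.4139 0.321  0.1423] lean 30.2 phi 74.4 w 0.627 F [-0.3  0.5  2.7] q [-0.14 -0.12 -0.27  2.19 -0.61  0.81 -0.31]
call ([7.0, 0.0, -11.0], [0.0, -0.0, -0.0]) ([13.0, 0.0, -22.0], [0.0, -0.0, -0.0]) ([20.0, 0.0, -34.0], [0.0, -0.0, -0.0]) ([26.0, 0.0, -45.0], [0.0, -0.0, -0.0]) ([33.0, 0.0, -56.0], [0.0, -0.0, -0.01])
call ([-15.0, 14.0, -9.0], [-0.02, 0.0, 0.04]) ([-29.0, 28.0, -18.0], [-0.05, 0.0, 0.08]) ([-44.0, 42.0, -27.0], [-0.07, -0.0, 0.12]) ([-58.0, 56.0, -36.0], [-0.09, -0.0, 0.16]) ([-73.0, 70.0, -45.0], [-0.11, -0.0, 0.2])
call ([-21.0, 21.0, -5.0], [-0.03, 0.0, 0.05]) ([-41.0, 42.0, -10.0], [-0.06, 0.0, 0.1]) ([-62.0, 63.0, -15.0], [-0.09, -0.0, 0.15]) ([-83.0, 84.0, -20.0], [-0.12, 0.0, 0.21]) ([-104.0, 105.0, -25.0], [-0.15, -0.0, 0.26])
call ([-17.0, 23.0, -4.0], [-0.06, 0.0, 0.1]) ([-33.0, 46.0, -8.0], [-0.12, 0.0, 0.2]) ([-50.0, 70.0, -11.0], [-0.17, -0.0, 0.3]) ([-66.0, 93.0, -15.0], [-0.23, 0.0, 0.4]) ([-83.0, 116.0, -19.0], [-0.29, 0.0, 0.5])
call ([-5.0, 28.0, -1.0], [-0.02, -0.0, 0.04]) ([-10.0, 55.0, -1.0], [-0.05, 0.0, 0.08]) ([-16.0, 83.0, -2.0]
[... 180 characters left out ...]
.0]) ([15.0, 13.0, 26.0], [0.0, 0.0, 0.0]) ([21.0, 18.0, 35.0], [0.0, 0.0, 0.0])
(np.float64(0.41393500265972555), np.float64(0.321035819140414), np.float64(0.20727486826238142)) 75 err [0. 0.] dq 0.03 q [-0.13 -0.19 -0.27  2.1  -0.57  0.95 -0.39]
(0.46, 0.22, 0.21) 62 err [0. 0.] dq 0.02 q [-0.03 -0.22 -0.16  2.13 -0.54  0.96 -0.42]
(0.505, 0.08, 0.18) 45 err [0. 0.] dq 0.03 q [ 0.11 -0.19 -0.03  2.17 -0.52  0.88 -0.43]
(0.53, -0.06, 0.155) 12 err [0. 0.] dq 0.11 q [ 0.28 -0.2  -0.06  2.23 -0.36  0.66 -0.91]
(0.535, -0.2, 0.145) -1.2 err [0. 0.] dq 0.03 q [ 0.39 -0.1   0.06  2.17 -0.35  0.62 -0.91]
(0.57, -0.2185, 0.125) -1.2 err [0. 0.] dq 0.03 q [ 0.39  0.01  0.06  2.11 -0.39  0.58 -0.86]
```

Call:
{"name": "send_rows", "arguments": {"motion": [{"claw": -1, "slide": [6, 0, -11], "delta_rot": [0, 0, 0]}, {"claw": -1, "slide": [13, 0, -22], "delta_rot": [0, 0, 0]}, {"claw": -1, "slide": [20, 0, -34], "delta_rot": [0, 0, 0]}, {"claw": -1, "slide": [26, 0, -45], "delta_rot": [0, 0, 0]}, {"claw": -1, "slide": [33, 0, -56], "delta_rot": [0, 0, 0]}]}}

```text
time: 13.8
position: [0.4136, 0.3195, 0.2106]
tool_rot: [-2.198, -1.675, -0.593]
ft_force: [0.9, -0.5, -1.8]
grip_width: 0.629
grip_force: 14.9
```

Call:
{"name": "send_rows", "arguments": {"motion": [{"claw": -1, "slide": [-15, 14, -9], "delta_rot": [-0.02, 0, 0.04]}, {"claw": -1, "slide": [-29, 28, -18], "delta_rot": [-0.05, 0, 0.08]}, {"claw": -1, "slide": [-44, 42, -27], "delta_rot": [-0.07, 0, 0.12]}, {"claw": -1, "slide": [-58, 56, -36], "delta_rot": [-0.09, 0, 0.16]}, {"claw": -1, "slide": [-73, 70, -45], "delta_rot": [-0.11, 0, 0.2]}]}}

```text
time: 14.3
position: [0.4587, 0.2161, 0.2113]
tool_rot: [-2.41, -1.425, -0.644]
ft_force: [0.6, 0.2, -1.7]
grip_width: 0.629
grip_force: 14.9
```

Call:
{"name": "send_rows", "arguments": {"motion": [{"claw": -1, "slide": [-21, 21, -5], "delta_rot": [-0.03, 0, 0.05]}, {"claw": -1, "slide": [-41, 42, -10], "delta_rot": [-0.06, 0, 0.1]}, {"claw": -1, "slide": [-62, 63, -15], "delta_rot": [-0.09, 0, 0.15]}, {"claw": -1, "slide": [-83, 84, -20], "delta_rot": [-0.12, 0, 0.21]}, {"claw": -1, "slide": [-104, 105, -25], "delta_rot": [-0.15, 0, 0.26]}]}}

```text
time: 14.8
position: [0.5019, 0.0757, 0.1799]
tool_rot: [-2.649, -1.069, -0.707]
ft_force: [0.9, 0.2, -2.0]
grip_width: 0.629
grip_force: 14.9
```

```bash
python3 - <<'E'
from plan import *
plan([((.53,-.06,.155),12,30,5),((.535,-.2,.145),-1.2,30,5)],0)
E
```

```text
t 14.8 grasp [0.5029 0.0767 0.1773] lean 30.0 phi 44.5 w 0.629 F [ 0.9  0.2 -2. ] q [ 0.11 -0.21 -0.03  2.19 -0.53  0.87 -0.44]
call ([-15.0, 23.0, -4.0], [-0.06, 0.0, 0.1]) ([-30.0, 47.0, -8.0], [-0.11, 0.0, 0.19]) ([-46.0, 70.0, -11.0], [-0.17, 0.0, 0.29]) ([-61.0, 93.0, -15.0], [-0.23, 0.0, 0.39]) ([-76.0, 116.0, -19.0], [-0.28, 0.0, 0.48])
call ([-5.0, 28.0, -1.0], [-0.02, -0.0, 0.04]) ([-10.0, 55.0, -1.0], [-0.05, 0.0, 0.08]) ([-16.0, 83.0, -2.0], [-0.07, 0.0, 0.12]) ([-21.0, 110.0, -3.0], [-0.09, 0.0, 0.16]) ([-26.0, 138.0, -3.0], [-0.12, -0.0, 0.2])
```

Call:
{"name": "send_rows", "arguments": {"motion": [{"claw": -1, "slide": [-15, 23, -4], "delta_rot": [-0.06, 0, 0.1]}, {"claw": -1, "slide": [-30, 47, -8], "delta_rot": [-0.11, 0, 0.19]}, {"claw": -1, "slide": [-46, 70, -11], "delta_rot": [-0.17, 0, 0.29]}, {"claw": -1, "slide": [-61, 93, -15], "delta_rot": [-0.23, 0, 0.39]}, {"claw": -1, "slide": [-76, 116, -19], "delta_rot": [-0.28, 0, 0.48]}]}}

```text
time: 15.3
position: [0.5283, -0.0594, 0.1579]
tool_rot: [-2.965, -0.313, -0.792]
ft_force: [-0.6, 0.3, -2.3]
grip_width: 0.628
grip_force: 14.9
```

Call:
{"name": "send_rows", "arguments": {"motion": [{"claw": -1, "slide": [-5, 28, -1], "delta_rot": [-0.02, 0, 0.04]}, {"claw": -1, "slide": [-10, 55, -1], "delta_rot": [-0.05, 0, 0.08]}, {"claw": -1, "slide": [-16, 83, -2], "delta_rot": [-0.07, 0, 0.12]}, {"claw": -1, "slide": [-21, 110, -3], "delta_rot": [-0.09, 0, 0.16]}, {"claw": -1, "slide": [-26, 138, -3], "delta_rot": [-0.12, 0, 0.2]}]}}

```text
time: 15.8
position: [0.5349, -0.2003, 0.148]
tool_rot: [3.027, -0.03, 0.81]
ft_force: [-0.0, -0.1, -2.1]
grip_width: 0.626
grip_force: 14.9
```

```bash
python3 - <<'E'
from plan import *
plan([((.57,-.219,.12),-1.2,30,5),((.594,-.219,.112),-1.2,30,5)],1)
E
```

```text
t 15.8 grasp [ 0.5364 -0.2003  0.1454] lean 30.0 phi -1.4 w 0.626 F [-0.  -0.1 -2.1] q [ 0.38 -0.11  0.06  2.18 -0.34  0.62 -0.91]
call ([3.3, 3.6, 7.8], [0.0, 0.0, 0.0]) ([6.7, 7.2, 15.6], [0.0, 0.0, 0.0]) ([10.0, 10.8, 23.4], [0.0, 0.0, 0.0]) ([13.4, 14.3, 31.2], [0.0, 0.0, 0.0]) ([16.7, 17.9, 39.0], [0.0, 0.0, 0.0])
call ([3.4, -0.1, 3.8], [0.0, 0.0, 0.0]) ([6.7, -0.2, 7.6], [0.0, 0.0, 0.0]) ([10.1, -0.3, 11.4], [0.0, 0.0, 0.0]) ([13.4, -0.4, 15.1], [0.0, 0.0, 0.0]) ([16.8, -0.5, 18.9], [0.0, 0.0, 0.0])
```

Call:
{"name": "send_rows", "arguments": {"motion": [{"claw": -1, "slide": [3.5, 4, 8], "delta_rot": [0, 0, 0]}, {"claw": -1, "slide": [7, 8, 16], "delta_rot": [0, 0, 0]}, {"claw": -1, "slide": [10, 12, 23.5], "delta_rot": [0, 0, 0]}, {"claw": -1, "slide": [13.5, 16, 31], "delta_rot": [0, 0, 0]}, {"claw": -1, "slide": [16.5, 19, 39], "delta_rot": [0, 0, 0]}]}}

```text
time: 16.3
position: [0.5692, -0.2164, 0.122]
tool_rot: [3.029, -0.02, 0.81]
ft_force: [0.5, 0.1, -2.7]
grip_width: 0.63
grip_force: 14.9
```

Call:
{"name": "send_rows", "arguments": {"motion": [{"claw": -1, "slide": [3.5, 0, 4], "delta_rot": [0, 0, 0]}, {"claw": -1, "slide": [7, 0, 7.5], "delta_rot": [0, 0, 0]}, {"claw": -1, "slide": [10, 0, 11.5], "delta_rot": [0, 0, 0]}, {"claw": -1, "slide": [13.5, 0, 15], "delta_rot": [0, 0, 0]}, {"claw": -1, "slide": [17, 0, 19], "delta_rot": [0, 0, 0]}]}}

```text
time: 16.8
position: [0.5931, -0.217, 0.1147]
tool_rot: [3.028, -0.022, 0.81]
ft_force: [-0.8, -0.1, -3.0]
grip_width: 0.629
grip_force: 14.9
```

```bash
python3 - <<'E'
from plan import *
plan([((.595,-.22,.112),-1.2,30,1),((.595,-.22,.1005),-1.2,30,1)],1)
import cv2
im=ctrl.get_image("scene")["color"];cv2.imwrite("pics/s11.png",im)
cv2.imwrite("pics/p9.png",cv2.resize(im[245:345,145:285],(800,571),interpolation=cv2.INTER_CUBIC)) #5.714
E
```

```text
t 16.8 grasp [ 0.5946 -0.2171  0.1121] lean 30.0 phi -1.1 w 0.629 F [-0.8 -0.1 -3. ] q [ 0.37  0.06  0.06  2.09 -0.4   0.54 -0.86]
call ([0.3, 2.9, 0.3], [-0.0, 0.0, 0.01])
call ([-5.7, 0.0, 10.0], [0.0, 0.0, 0.0])
```

View pics/p9.png

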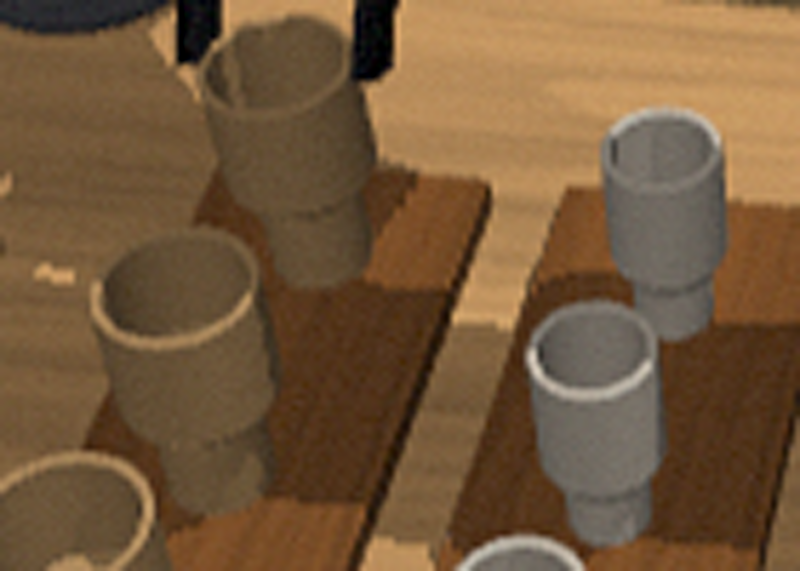

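The held buff cup is upright with its rim at (277,65) in the crop. Its mate's rim is at (176,290), and the placed white cup stands with its rim at (663,150) in line with its mate at (593,350).

```bash
python3 - <<'E'
from geo import *
N=np.nan;s=(5.714,145,245)
print("mid mate",fit([("scene",bx(92,260,230,N,*s))],.113,.028),"foot",fit([("scene",bx(N,273,N,515,*s))],.015,.019))
for zf in(.0255,.027):print("held rim",fit([("scene",bx(202,355,15,N,*s))],zf+.098,.028),"foot",fit([("scene",bx(N,372,N,289,*s))],zf,.019))
print("small mate",fit([("scene",bx(528,659,302,N,*s))],.101,.022),"foot",fit([("scene",bx(N,650,N,546,*s))],.015,.015))
print("small new",fit([("scene",bx(601,725,108,N,*s))],.101,.022),"foot",fit([("scene",bx(N,714,N,341,*s))],.015,.015))
E
```

```text
mid mate (array([ 0.69918224, -0.22153049]), array([-0.5,  0.5, -0. ])) foot (array([ 0.69549427, -0.22515043]), array([0., 0.]))
held rim (array([ 0.59844492, -0.21581458]), array([-0.7,  0.7, -0. ])) foot (array([ 0.59545122, -0.21533771]), array([0., 0.]))
held rim (array([ 0.6001017, -0.2150804]), array([-0.7,  0.7, -0. ])) foot (array([ 0.59681443, -0.21476566]), array([0., 0.]))
small mate (array([ 0.69939989, -0.08244911]), array([-0.3,  0.3, -0. ])) foot (array([ 0.69741683, -0.08466547]), array([0., 0.]))
small new (array([ 0.60214774, -0.07769343]), array([ 0., -0.,  0.])) foot (array([ 0.60066606, -0.07883489]), array([0., 0.]))
```

Call:
{"name": "send_rows", "arguments": {"motion": [{"claw": -1, "slide": [0, 2, 0], "delta_rot": [0, 0, 0]}, {"claw": -1, "slide": [-1.5, 4, 2.5], "delta_rot": [0, 0, 0]}, {"claw": -1, "slide": [-3, 4, 5], "delta_rot": [0, 0, 0]}, {"claw": -1, "slide": [-4.5, 4, 7], "delta_rot": [0, 0, 0]}, {"claw": -1, "slide": [-5, 4, 8.5], "delta_rot": [0, 0, 0]}]}}

```text
time: 17.35
position: [0.5921, -0.2211, 0.1042]
tool_rot: [3.029, -0.022, 0.809]
ft_force: [-0.0, -0.4, -1.4]
grip_width: 0.629
grip_force: 14.9
```

```bash
python3 - <<'E'
from plan import *
plan([((.5945,-.221,.1005),-1.2,30,1)],1)
E
```

```text
t 17.35 grasp [ 0.5936 -0.2211  0.1016] lean 29.9 phi -1.1 w 0.629 F [-0.  -0.4 -1.4] q [ 0.37  0.08  0.06  2.09 -0.42  0.53 -0.83]
call ([0.3, -0.1, 1.4], [-0.0, 0.0, 0.01])
```

Call:
{"name": "send_rows", "arguments": {"motion": [{"claw": -1, "slide": [0.3, 0, 0.5], "delta_rot": [0, 0, 0]}, {"claw": -1, "slide": [0.3, 0, 1], "delta_rot": [0, 0, 0]}, {"claw": -1, "slide": [0, 0, 1.5], "delta_rot": [0, 0, 0]}, {"claw": -1, "slide": [-0.2, 0, 2], "delta_rot": [0, 0, 0]}, {"claw": -1, "slide": [-0.2, 0, 2], "delta_rot": [0, 0, 0]}]}}

```text
time: 17.85
position: [0.5935, -0.2212, 0.1031]
tool_rot: [3.028, -0.022, 0.81]
ft_force: [-0.1, -0.2, -0.1]
grip_width: 0.634
grip_force: 14.9
```

Call:
{"name": "send_rows", "arguments": {"motion": [{"claw": -1, "slide": [-0.2, 0, 0.4], "delta_rot": [0, 0, 0]}, {"claw": -1, "slide": [-0.5, 0, 0.8], "delta_rot": [0, 0, 0]}, {"claw": -1, "slide": [-0.5, 0, 0.8], "delta_rot": [0, 0, 0]}]}}

```text
time: 18.15
position: [0.5942, -0.2212, 0.1031]
tool_rot: [3.027, -0.022, 0.813]
ft_force: [-1.4, 1.8, 3.5]
grip_width: 0.63
grip_force: 14.9
```

Contact is felt (3.5 N up), so I release.

Call:
{"name": "send_rows", "arguments": {"motion": [{"claw": 0.3, "slide": [0.3, 0, -0.6], "delta_rot": [0, 0, 0]}, {"claw": 0.4, "slide": [0.3, 0, -0.6], "delta_rot": [0, 0, 0]}, {"claw": 0.6, "slide": [0.3, 0, -0.6], "delta_rot": [0, 0, 0]}, {"claw": 0.8, "slide": [0.3, 0, -0.6], "delta_rot": [0, 0, 0]}, {"claw": 0.8, "slide": [0.3, 0, -0.6], "delta_rot": [0, 0, 0]}]}}

```text
time: 18.65
position: [0.593, -0.2213, 0.1024]
tool_rot: [3.029, -0.022, 0.809]
ft_force: [-0.2, -0.1, 0.8]
grip_width: 0.863
grip_force: 0.0
```

Call:
{"name": "send_rows", "arguments": {"motion": [{"claw": 0.8, "slide": [0, 0, -12], "delta_rot": [0, 0, 0]}, {"claw": 0.8, "slide": [0, 0, -28], "delta_rot": [0, 0, 0]}, {"claw": 0.8, "slide": [-2, 0, -46], "delta_rot": [0, 0, 0]}, {"claw": 1, "slide": [-5, 0, -62], "delta_rot": [0, 0, 0]}, {"claw": 1, "slide": [-8, 0, -76], "delta_rot": [0, 0, 0]}]}}

```text
time: 19.15
position: [0.5478, -0.2207, 0.1662]
tool_rot: [3.027, -0.022, 0.811]
ft_force: [-0.3, 0.3, -0.2]
grip_width: 0.975
grip_force: 0.0
```

```bash
python3 - <<'E'
from plan import *
from chk import check
import cv2
im=ctrl.get_image("scene")["color"];cv2.imwrite("pics/s12.png",im)
W=[((.51,-.06,.18),18,26,5),((.485,.08,.20),45,28,5),((.455,.2,.22),65,30,5),((.412,.3235,.17),75,30,5),((.412,.3235,.09),75,30,5)]
plan(W,0);check(W)
E
```

```text
t 19.2 grasp [ 0.5491 -0.2215  0.1653] lean 30.1 phi -1.4 w 0.99 F [ 0.6 -0.   1.1] q [ 0.39 -0.09  0.08  2.12 -0.35  0.66 -0.88]
call ([-6.0, -32.0, -7.0], [0.03, -0.01, -0.06]) ([-11.0, -64.0, -14.0], [0.06, -0.03, -0.12]) ([-17.0, -96.0, -21.0], [0.1, -0.04, -0.17]) ([-23.0, -128.0, -27.0], [0.13, -0.06, -0.23]) ([-28.0, -160.0, -34.0], [0.16, -0.07, -0.29])
call ([5.0, -28.0, -2.0], [0.04, 0.01, -0.08]) ([11.0, -56.0, -4.0], [0.09, 0.01, -0.17]) ([16.0, -84.0, -6.0], [0.13, 0.02, -0.25]) ([21.0, -112.0, -7.0], [0.17, 0.03, -0.34]) ([26.0, -140.0, -9.0], [0.21, 0.03, -0.42])
call ([13.0, -21.0, 2.0], [0.03, 0.01, -0.06]) ([26.0, -42.0, 5.0], [0.07, 0.01, -0.12]) ([39.0, -63.0, 7.0], [0.1, 0.02, -0.18]) ([52.0, -84.0, 10.0], [0.14, 0.03, -0.24]) ([66.0, -106.0, 12.0], [0.17, 0.03, -0.31])
call ([11.0, -18.0, 18.0], [0.02, 0.0, -0.03]) ([22.0, -36.0, 36.0], [0.03, -0.0, -0.06]) ([34.0, -55.0, 54.0], [0.05, 0.0, -0.09]) ([45.0, -73.0, 72.0], [0.07, 0.0, -0.12]) ([56.0, -91.0, 90.0], [0.09, 0.0, -0.15])
call ([-8.0, -0.0, 14.0], [0.0, 0.0, 0.0]) ([-16.0, -0.0, 28.0], [0.0, 0.0, 0.0]) ([-24.0, -0.0, 42.0], [0.0, 0.0, 0.0]) ([-32.0, -0.0, 55.0], [0.0, 0.0, 0.0]) ([-40.0, -0.0, 69.0], [0.0, 0.0, 0.0])
(0.51, -0.06, 0.18) 18 err [0. 0.] dq 0.04 q [ 0.28 -0.22 -0.04  2.16 -0.33  0.83 -0.84]
(0.485, 0.08, 0.2) 45 err [0. 0.] dq 0.08 q [ 0.12 -0.25 -0.06  2.16 -0.47  0.95 -0.5 ]
(0.455, 0.2, 0.22) 65 err [0. 0.] dq 0.04 q [-0.01 -0.23 -0.12  2.11 -0.55  1.03 -0.33]
(0.412, 0.3235, 0.17) 75 err [0. 0.] dq 0.03 q [-0.14 -0.15 -0.28  2.16 -0.59  0.87 -0.35]
(0.412, 0.3235, 0.09) 75 err [0. 0.] dq 0.04 q [-0.15 -0.05 -0.28  2.24 -0.66  0.7  -0.23]
```

```bash
python3 - <<'E'
from plan import *
from chk import check
W=[((.51,-.06,.18),18,26,5),((.485,.08,.20),45,28,5),((.455,.2,.22),70,32,5),((.412,.3235,.17),88,34,5),((.412,.3235,.1),88,34,5),
((.412,.3235,.16),88,34,5),((.45,.23,.17),72,34,5),((.50,.12,.17),45,34,5),((.535,.06,.16),10,34,5),((.55,.057,.145),-1.2,34,5),((.606,.057,.13),-1.2,34,5),((.606,.057,.115),-1.2,34,3)]
check(W);plan(W[3:5])
E
```

```text
(0.51, -0.06, 0.18) 18 err [0. 0.] dq 0.04 q [ 0.28 -0.22 -0.04  2.16 -0.33  0.83 -0.84]
(0.485, 0.08, 0.2) 45 err [0. 0.] dq 0.08 q [ 0.12 -0.25 -0.06  2.16 -0.47  0.95 -0.5 ]
(0.455, 0.2, 0.22) 70 err [0. 0.] dq 0.07 q [-0.01 -0.2  -0.08  2.1  -0.6   1.06 -0.19]
(0.412, 0.3235, 0.17) 88 err [0. 0.] dq 0.04 q [-0.14 -0.07 -0.19  2.11 -0.69  0.99 -0.  ]
(0.412, 0.3235, 0.1) 88 err [0. 0.] dq 0.03 q [-0.15  0.02 -0.19  2.19 -0.76  0.85  0.12]
(0.412, 0.3235, 0.16) 88 err [0. 0.] dq 0.02 q [-0.14 -0.06 -0.19  2.12 -0.7   0.97  0.01]
(0.45, 0.23, 0.17) 72 err [0. 0.] dq 0.02 q [-0.04 -0.14 -0.09  2.18 -0.69  0.94 -0.08]
(0.5, 0.12, 0.17) 45 err [0. 0.] dq 0.07 q [ 0.08 -0.22 -0.06  2.24 -0.63  0.78 -0.39]
(0.535, 0.06, 0.16) 10 err [0. 0.] dq 0.23 q [ 0.24 -0.28 -0.34  2.3  -0.25  0.52 -1.33]
(0.55, 0.057, 0.145) -1.2 err [0. 0.] dq 0.1 q [ 0.42 -0.25 -0.6   2.29 -0.02  0.48 -1.78]
(0.606, 0.057, 0.13) -1.2 err [0. 0.] dq 0.05 q [ 0.5  -0.08 -0.69  2.2   0.19  0.43 -1.95]
(0.606, 0.057, 0.115) -1.2 err [0. 0.] dq 0.02 q [ 0.51 -0.05 -0.71  2.21  0.25  0.4  -2.01]
t 19.2 grasp [ 0.5491 -0.2215  0.1653] lean 30.1 phi -1.4 w 0.99 F [ 0.6 -0.   1.1] q [ 0.39 -0.09  0.08  2.12 -0.35  0.66 -0.88]
call ([-24.0, -108.0, -16.0], [0.17, 0.01, -0.26]) ([-49.0, -216.0, -31.0], [0.33, 0.02, -0.53]) ([-73.0, -325.0, -47.0], [0.5, 0.03, -0.79]) ([-97.0, -433.0, -63.0], [0.66, 0.05, -1.05]) ([-122.0, -541.0, -79.0], [0.83, 0.06, -1.31])
call ([-8.0, 0.0, 12.0], [0.0, 0.0, 0.0]) ([-16.0, 0.0, 23.0], [0.0, 0.0, 0.0]) ([-23.0, 0.0, 35.0], [0.0, 0.0, 0.0]) ([-31.0, 0.0, 46.0], [0.0, 0.0, 0.0]) ([-39.0, 0.0, 58.0], [0.0, 0.0, 0.0])
```

Call:
{"name": "send_rows", "arguments": {"motion": [{"claw": 1, "slide": [-6, -32, -7], "delta_rot": [0.03, -0.01, -0.06]}, {"claw": 1, "slide": [-11, -64, -14], "delta_rot": [0.06, -0.03, -0.12]}, {"claw": 1, "slide": [-17, -96, -21], "delta_rot": [0.1, -0.04, -0.17]}, {"claw": 1, "slide": [-23, -128, -27], "delta_rot": [0.13, -0.06, -0.23]}, {"claw": 1, "slide": [-28, -160, -34], "delta_rot": [0.16, -0.07, -0.29]}]}}

```text
time: 19.7
position: [0.5092, -0.0585, 0.18]
tool_rot: [-2.954, -0.474, -0.678]
ft_force: [0.2, 0.6, 0.4]
grip_width: 1.003
grip_force: 0.0
```

Call:
{"name": "send_rows", "arguments": {"motion": [{"claw": 1, "slide": [5, -28, -2], "delta_rot": [0.04, 0.01, -0.08]}, {"claw": 1, "slide": [11, -56, -4], "delta_rot": [0.09, 0.01, -0.17]}, {"claw": 1, "slide": [16, -84, -6], "delta_rot": [0.13, 0.02, -0.25]}, {"claw": 1, "slide": [21, -112, -7], "delta_rot": [0.17, 0.03, -0.34]}, {"claw": 1, "slide": [26, -140, -9], "delta_rot": [0.21, 0.03, -0.42]}]}}

```text
time: 20.2
position: [0.4838, 0.0808, 0.1996]
tool_rot: [-2.661, -1.109, -0.656]
ft_force: [-0.3, -0.1, -0.7]
grip_width: 0.995
grip_force: 0.0
```

```bash
python3 - <<'E'
from plan import *
import cv2
plan([((.455,.2,.22),70,32,5),((.412,.3235,.17),88,34,5)])
im=ctrl.get_image("scene")["color"];cv2.imwrite("pics/s13.png",im)
a=cv2.imread("pics/s12.png").astype(int);b=im.astype(int);print("middle region change",np.abs(a-b)[248:300,178:212].mean())
from sil import *
h=cv2.cvtColor(im,cv2.COLOR_BGR2HSV);red=((h[...,0]<9)|(h[...,0]>176))&(h[...,1]>110)
m=near(red,full("large",.411,.3246,0));print("large",fitsil(m,"large",.411,.3246,0,(420,185,490,285)))
E
```

```text
t 20.2 grasp [0.4848 0.0818 0.197 ] lean 27.7 phi 45.3 w 0.995 F [-0.3 -0.1 -0.7] q [ 0.12 -0.25 -0.07  2.17 -0.47  0.94 -0.5 ]
call ([13.0, -21.0, 2.0], [0.04, 0.01, -0.07]) ([27.0, -41.0, 4.0], [0.09, 0.03, -0.15]) ([40.0, -62.0, 5.0], [0.13, 0.04, -0.22]) ([53.0, -83.0, 7.0], [0.17, 0.06, -0.3]) ([66.0, -104.0, 9.0], [0.21, 0.07, -0.37])
call ([12.0, -16.0, 19.0], [0.03, 0.01, -0.05]) ([24.0, -33.0, 38.0], [0.07, 0.01, -0.11]) ([36.0, -49.0, 58.0], [0.1, 0.02, -0.16]) ([48.0, -66.0, 77.0], [0.14, 0.03, -0.21]) ([59.0, -82.0, 96.0], [0.17, 0.03, -0.26])
middle region change 7.824095022624435
large (array([0.41031034, 0.3248023 ]), np.float64(522.331041906959), np.float64(815.0))
```

Call:
{"name": "send_rows", "arguments": {"motion": [{"claw": 1, "slide": [13, -21, 2], "delta_rot": [0.04, 0.01, -0.07]}, {"claw": 1, "slide": [27, -41, 4], "delta_rot": [0.09, 0.03, -0.15]}, {"claw": 1, "slide": [40, -62, 5], "delta_rot": [0.13, 0.04, -0.22]}, {"claw": 1, "slide": [53, -83, 7], "delta_rot": [0.17, 0.06, -0.3]}, {"claw": 1, "slide": [66, -104, 9], "delta_rot": [0.21, 0.07, -0.37]}]}}

```text
time: 20.75
position: [0.4548, 0.1982, 0.2225]
tool_rot: [-2.261, -1.572, -0.645]
ft_force: [0.1, 0.2, 0.2]
grip_width: 1.001
grip_force: 0.0
```

Call:
{"name": "send_rows", "arguments": {"motion": [{"claw": 1, "slide": [14, -18, 12], "delta_rot": [0.03, 0.01, -0.05]}, {"claw": 1, "slide": [28, -36, 28], "delta_rot": [0.07, 0.01, -0.11]}, {"claw": 1, "slide": [42, -54, 46], "delta_rot": [0.1, 0.02, -0.16]}, {"claw": 1, "slide": [54, -70, 66], "delta_rot": [0.14, 0.03, -0.21]}, {"claw": 1, "slide": [64, -82, 88], "delta_rot": [0.17, 0.03, -0.26]}]}}

```text
time: 21.25
position: [0.4125, 0.3225, 0.1799]
tool_rot: [-1.934, -1.849, -0.58]
ft_force: [0.9, 0.1, -0.5]
grip_width: 1.005
grip_force: 0.0
```

```bash
python3 - <<'E'
from plan import *
import cv2
plan([((.4115,.3235,.1),88,34,1)],1)
im=ctrl.get_image("scene")["color"];cv2.imwrite("pics/s14.png",im)
a=cv2.imread("pics/s13.png").astype(int);b=im.astype(int);print("middle change",np.abs(a-b)[248:300,178:212].mean(),"foot vs s12",np.abs(cv2.imread("pics/s12.png").astype(int)-b)[275:296,190:212].mean())
E
```

```text
t 21.25 grasp [0.4126 0.3241 0.1774] lean 33.6 phi 87.7 w 1.005 F [ 0.9  0.1 -0.5] q [-0.15 -0.08 -0.19  2.11 -0.68  0.99 -0.04]
call ([-43.4, -0.8, 64.1], [0.0, 0.01, -0.01])
middle change 4.505844645550528 foot vs s12 2.84992784992785
```

Call:
{"name": "send_rows", "arguments": {"motion": [{"claw": 1, "slide": [-9, 0, 14], "delta_rot": [0, 0, 0]}, {"claw": 1, "slide": [-20, 0, 30], "delta_rot": [0, 0, 0]}, {"claw": 1, "slide": [-31, 0, 46], "delta_rot": [0, 0, 0]}, {"claw": 1, "slide": [-40, 0, 58], "delta_rot": [0, 0, 0]}, {"claw": 1, "slide": [-43.5, 0, 64], "delta_rot": [0, 0, 0]}]}}

```text
time: 21.8
position: [0.4122, 0.3197, 0.1015]
tool_rot: [-1.939, -1.844, -0.577]
ft_force: [-0.2, -0.1, 0.1]
grip_width: 1.0
grip_force: 0.0
```

Call:
{"name": "send_rows", "arguments": {"motion": [{"claw": -1, "slide": [0, 0, 0], "delta_rot": [0, 0, 0]}, {"claw": -1, "slide": [0, 0, 0], "delta_rot": [0, 0, 0]}, {"claw": -1, "slide": [0, 0, 0], "delta_rot": [0, 0, 0]}, {"claw": -1, "slide": [0, 0, 0], "delta_rot": [0, 0, 0]}, {"claw": -1, "slide": [0, 0, 0], "delta_rot": [0, 0, 0]}], "grip_force": 20}}

```text
time: 22.3
position: [0.4142, 0.3199, 0.1047]
tool_rot: [-1.939, -1.845, -0.584]
ft_force: [-0.9, -0.7, 2.6]
grip_width: 0.764
grip_force: 19.9
```

```bash
python3 - <<'E'
from plan import *
from chk import check
s,p,R=now();g=p+.003*R.as_matrix()[:,2]
W=[((g[0],g[1],g[2]+.05),88,34,5),((.45,.22,.155),70,34,5),((.50,.13,.15),45,34,5),((.54,.07,.145),15,34,5),((.55,.057,.14),-1.2,34,5),((.58,.056,.132),-1.2,34,5),((.603,.056,.127),-1.2,34,5)]
plan(W,0);check(W)
E
```

```text
t 22.3 grasp [0.4143 0.3215 0.1022] lean 33.6 phi 87.3 w 0.764 F [-0.9 -0.7  2.6] q [-0.15  0.02 -0.19  2.18 -0.75  0.85  0.09]
call ([6.0, -0.0, -8.0], [0.0, 0.0, -0.0]) ([11.0, -0.0, -17.0], [0.0, 0.0, -0.01]) ([17.0, -0.0, -25.0], [0.0, 0.0, -0.01]) ([22.0, -0.0, -33.0], [0.01, 0.01, -0.01]) ([28.0, -0.0, -42.0], [0.01, 0.01, -0.01])
call ([-16.0, 8.0, -12.0], [-0.04, 0.0, 0.05]) ([-33.0, 15.0, -23.0], [-0.07, -0.0, 0.1]) ([-49.0, 23.0, -35.0], [-0.11, -0.0, 0.16]) ([-65.0, 31.0, -47.0], [-0.14, 0.0, 0.21]) ([-81.0, 39.0, -58.0], [-0.18, -0.0, 0.26])
call ([-12.0, 15.0, -7.0], [-0.05, -0.0, 0.07]) ([-23.0, 31.0, -13.0], [-0.1, -0.0, 0.14]) ([-35.0, 46.0, -20.0], [-0.15, -0.0, 0.22]) ([-47.0, 62.0, -27.0], [-0.2, 0.0, 0.29]) ([-59.0, 77.0, -33.0], [-0.24, -0.0, 0.36])
call ([-3.0, 14.0, -1.0], [-0.06, 0.0, 0.09]) ([-6.0, 28.0, -1.0], [-0.12, 0.0, 0.17]) ([-9.0, 42.0, -2.0], [-0.18, 0.0, 0.26]) ([-11.0, 56.0, -3.0], [-0.23, 0.0, 0.35]) ([-14.0, 70.0, -4.0], [-0.29, 0.0, 0.43])
call ([0.0, 3.0, 2.0], [-0.03, 0.0, 0.05]) ([1.0, 6.0, 3.0], [-0.06, 0.0, 0.09]) ([1.0, 9.0, 5.0], [-0.09, 
[... 475 characters left out ...]
t64(0.41427816566924763), np.float64(0.3215254677145438), np.float64(0.15217219884029737)) 88 err [0. 0.] dq 0.02 q [-0.14 -0.04 -0.18  2.13 -0.71  0.95  0.03]
(0.45, 0.22, 0.155) 70 err [0. 0.] dq 0.02 q [-0.04 -0.14 -0.09  2.21 -0.7   0.91 -0.07]
(0.5, 0.13, 0.15) 45 err [0. 0.] dq 0.07 q [ 0.06 -0.2  -0.08  2.27 -0.65  0.73 -0.38]
(0.54, 0.07, 0.145) 15 err [0. 0.] dq 0.18 q [ 0.26 -0.24 -0.34  2.3  -0.37  0.5  -1.13]
(0.55, 0.057, 0.14) -1.2 err [0. 0.] dq 0.12 q [ 0.51 -0.25 -0.68  2.3  -0.07  0.46 -1.74]
(0.58, 0.056, 0.132) -1.2 err [0. 0.] dq 0.03 q [ 0.57 -0.16 -0.75  2.25  0.04  0.43 -1.83]
(0.603, 0.056, 0.127) -1.2 err [0. 0.] dq 0.03 q [ 0.61 -0.09 -0.8   2.21  0.16  0.42 -1.92]
```

Call:
{"name": "send_rows", "arguments": {"motion": [{"claw": -1, "slide": [5.5, 0, -8], "delta_rot": [0, 0, 0]}, {"claw": -1, "slide": [11, 0, -17], "delta_rot": [0, 0, 0]}, {"claw": -1, "slide": [16.5, 0, -25], "delta_rot": [0, 0, 0]}, {"claw": -1, "slide": [22, 0, -33], "delta_rot": [0, 0, 0]}, {"claw": -1, "slide": [28, 0, -42], "delta_rot": [0, 0, 0]}]}}

```text
time: 22.8
position: [0.414, 0.3195, 0.1551]
tool_rot: [-1.94, -1.845, -0.582]
ft_force: [-0.3, 0.2, -2.3]
grip_width: 0.766
grip_force: 19.8
```

Call:
{"name": "send_rows", "arguments": {"motion": [{"claw": -1, "slide": [-16, 8, -12], "delta_rot": [-0.04, 0, 0.05]}, {"claw": -1, "slide": [-33, 15, -23], "delta_rot": [-0.07, 0, 0.1]}, {"claw": -1, "slide": [-49, 23, -35], "delta_rot": [-0.11, 0, 0.16]}, {"claw": -1, "slide": [-65, 31, -47], "delta_rot": [-0.14, 0, 0.21]}, {"claw": -1, "slide": [-81, 39, -58], "delta_rot": [-0.18, 0, 0.26]}]}}

```text
time: 23.3
position: [0.4487, 0.2157, 0.1576]
tool_rot: [-2.256, -1.543, -0.683]
ft_force: [0.2, 0.3, -2.0]
grip_width: 0.769
grip_force: 19.8
```

```bash
python3 - <<'E'
from plan import *
W=[((.50,.13,.15),45,33.6,5),((.54,.07,.145),15,33.6,5),((.55,.057,.14),-1.2,33.6,5)]
plan(W,0)
E
```

```text
t 23.3 grasp [0.4494 0.2173 0.1551] lean 33.5 phi 68.4 w 0.769 F [ 0.2  0.3 -2. ] q [-0.04 -0.17 -0.09  2.23 -0.69  0.89 -0.11]
call ([-11.0, 16.0, -6.0], [-0.05, 0.0, 0.07]) ([-22.0, 31.0, -12.0], [-0.09, 0.0, 0.14]) ([-33.0, 47.0, -18.0], [-0.14, 0.0, 0.21]) ([-44.0, 63.0, -24.0], [-0.18, 0.0, 0.28]) ([-55.0, 78.0, -30.0], [-0.23, 0.0, 0.35])
call ([-3.0, 14.0, -1.0], [-0.06, -0.0, 0.09]) ([-6.0, 28.0, -1.0], [-0.12, 0.0, 0.17]) ([-9.0, 42.0, -2.0], [-0.17, 0.0, 0.26]) ([-11.0, 56.0, -3.0], [-0.23, 0.0, 0.35]) ([-14.0, 70.0, -4.0], [-0.29, 0.0, 0.44])
call ([1.0, 3.0, 2.0], [-0.03, -0.0, 0.05]) ([1.0, 6.0, 3.0], [-0.06, 0.0, 0.09]) ([2.0, 9.0, 5.0], [-0.09, 0.0, 0.14]) ([2.0, 12.0, 6.0], [-0.13, 0.0, 0.19]) ([3.0, 15.0, 8.0], [-0.16, 0.0, 0.24])
```

Call:
{"name": "send_rows", "arguments": {"motion": [{"claw": -1, "slide": [-11, 16, -6], "delta_rot": [-0.05, 0, 0.07]}, {"claw": -1, "slide": [-22, 31, -12], "delta_rot": [-0.09, 0, 0.14]}, {"claw": -1, "slide": [-33, 47, -18], "delta_rot": [-0.14, 0, 0.21]}, {"claw": -1, "slide": [-44, 63, -24], "delta_rot": [-0.18, 0, 0.28]}, {"claw": -1, "slide": [-55, 78, -30], "delta_rot": [-0.23, 0, 0.35]}]}}

```text
time: 23.8
position: [0.499, 0.1298, 0.1524]
tool_rot: [-2.603, -1.07, -0.787]
ft_force: [-0.2, -0.1, -3.5]
grip_width: 0.765
grip_force: 19.8
```

Call:
{"name": "send_rows", "arguments": {"motion": [{"claw": -1, "slide": [-3, 14, -1], "delta_rot": [-0.06, 0, 0.09]}, {"claw": -1, "slide": [-6, 28, -1], "delta_rot": [-0.12, 0, 0.17]}, {"claw": -1, "slide": [-9, 42, -2], "delta_rot": [-0.17, 0, 0.26]}, {"claw": -1, "slide": [-11, 56, -3], "delta_rot": [-0.23, 0, 0.35]}, {"claw": -1, "slide": [-14, 70, -4], "delta_rot": [-0.29, 0, 0.44]}]}}

```text
time: 24.3
position: [0.5379, 0.0711, 0.1478]
tool_rot: [-2.915, -0.369, -0.88]
ft_force: [0.0, -0.2, -3.0]
grip_width: 0.764
grip_force: 19.8
```

```bash
python3 - <<'E'
from plan import *
from chk import check
W=[((.55,.057,.14),-1.2,33.6,5),((.58,.056,.134),-1.2,33.6,5),((.603,.056,.129),-1.2,33.6,5)]
plan(W,0);check(W)
E
```

```text
t 24.3 grasp [0.5395 0.0715 0.1453] lean 33.6 phi 14.6 w 0.764 F [ 0.  -0.2 -3. ] q [ 0.24 -0.24 -0.34  2.3  -0.33  0.5  -1.18]
call ([1.0, 3.0, 2.0], [-0.03, 0.0, 0.05]) ([1.0, 7.0, 3.0], [-0.06, 0.0, 0.09]) ([2.0, 10.0, 5.0], [-0.09, 0.0, 0.14]) ([2.0, 13.0, 6.0], [-0.12, 0.0, 0.18]) ([3.0, 16.0, 8.0], [-0.15, 0.0, 0.23])
call ([4.0, 0.0, 4.0], [0.0, 0.0, 0.0]) ([9.0, 0.0, 9.0], [0.0, 0.0, 0.0]) ([13.0, 0.0, 13.0], [0.0, 0.0, 0.0]) ([17.0, 0.0, 17.0], [0.0, 0.0, 0.0]) ([22.0, 0.0, 22.0], [0.0, 0.0, 0.0])
call ([3.0, -0.0, 3.0], [0.0, 0.0, 0.0]) ([7.0, -0.0, 7.0], [0.0, 0.0, 0.0]) ([10.0, -0.0, 10.0], [0.0, 0.0, 0.0]) ([13.0, -0.0, 14.0], [0.0, 0.0, 0.0]) ([16.0, -0.0, 17.0], [0.0, 0.0, 0.0])
(0.55, 0.057, 0.14) -1.2 err [0. 0.] dq 0.12 q [ 0.47 -0.24 -0.65  2.29 -0.05  0.47 -1.76]
(0.58, 0.056, 0.134) -1.2 err [0. 0.] dq 0.02 q [ 0.53 -0.15 -0.71  2.24  0.06  0.45 -1.84]
(0.603, 0.056, 0.129) -1.2 err [0. 0.] dq 0.02 q [ 0.56 -0.08 -0.75  2.2   0.16  0.43 -1.92]
```

Call:
{"name": "send_rows", "arguments": {"motion": [{"claw": -1, "slide": [1, 3, 2], "delta_rot": [-0.03, 0, 0.05]}, {"claw": -1, "slide": [1, 7, 3], "delta_rot": [-0.06, 0, 0.09]}, {"claw": -1, "slide": [2, 10, 5], "delta_rot": [-0.09, 0, 0.14]}, {"claw": -1, "slide": [2, 13, 6], "delta_rot": [-0.12, 0, 0.18]}, {"claw": -1, "slide": [3, 16, 8], "delta_rot": [-0.15, 0, 0.23]}]}}

```text
time: 24.8
position: [0.5484, 0.0576, 0.1426]
tool_rot: [3.005, -0.033, 0.905]
ft_force: [-0.3, 0.1, -3.1]
grip_width: 0.769
grip_force: 19.8
```

Call:
{"name": "send_rows", "arguments": {"motion": [{"claw": -1, "slide": [4, 0, 4], "delta_rot": [0, 0, 0]}, {"claw": -1, "slide": [9, 0, 9], "delta_rot": [0, 0, 0]}, {"claw": -1, "slide": [13, 0, 13], "delta_rot": [0, 0, 0]}, {"claw": -1, "slide": [17, 0, 17], "delta_rot": [0, 0, 0]}, {"claw": -1, "slide": [22, 0, 22], "delta_rot": [0, 0, 0]}]}}

```text
time: 25.3
position: [0.58, 0.0584, 0.1368]
tool_rot: [3.006, -0.025, 0.907]
ft_force: [-0.2, 0.4, -2.8]
grip_width: 0.768
grip_force: 19.8
```

```bash
python3 - <<'E'
from plan import *
plan([((.607,.0573,.129),-1.2,33.6,5)],1)
E
```

```text
t 25.3 grasp [0.5817 0.0584 0.1343] lean 33.6 phi -0.6 w 0.768 F [-0.2  0.4 -2.8] q [ 0.5  -0.13 -0.68  2.22  0.08  0.45 -1.85]
call ([3.6, 0.1, 3.7], [-0.0, 0.0, 0.0]) ([7.3, 0.3, 7.4], [-0.0, 0.0, 0.0]) ([10.9, 0.4, 11.1], [-0.0, 0.0, 0.0]) ([14.5, 0.6, 14.7], [-0.0, 0.0, 0.0]) ([18.2, 0.7, 18.4], [-0.01, 0.0, 0.0])
```

Call:
{"name": "send_rows", "arguments": {"motion": [{"claw": -1, "slide": [3.5, 0, 3.5], "delta_rot": [0, 0, 0]}, {"claw": -1, "slide": [7, 0.3, 7.5], "delta_rot": [0, 0, 0]}, {"claw": -1, "slide": [11, 0.5, 11], "delta_rot": [0, 0, 0]}, {"claw": -1, "slide": [14.5, 0.5, 14.5], "delta_rot": [0, 0, 0]}, {"claw": -1, "slide": [18, 0.5, 18.5], "delta_rot": [0, 0, 0]}]}}

```text
time: 25.8
position: [0.6054, 0.0578, 0.1317]
tool_rot: [3.006, -0.024, 0.908]
ft_force: [-1.1, -0.2, -2.8]
grip_width: 0.766
grip_force: 19.8
```

```bash
python3 - <<'E'
from plan import *
import cv2
plan([((.607,.0573,.1172),-1.2,33.6,1)],1)
im=ctrl.get_image("scene")["color"];cv2.imwrite("pics/s15.png",im)
cv2.imwrite("pics/p10.png",cv2.resize(im[240:360,160:360],(800,480),interpolation=cv2.INTER_CUBIC)) #4
E
```

```text
t 25.8 grasp [0.607  0.0578 0.1292] lean 33.6 phi -0.6 w 0.766 F [-1.1 -0.2 -2.8] q [ 0.53 -0.05 -0.72  2.18  0.19  0.43 -1.94]
call ([-6.7, 0.5, 10.0], [-0.01, -0.0, 0.0])
```

View pics/p10.png

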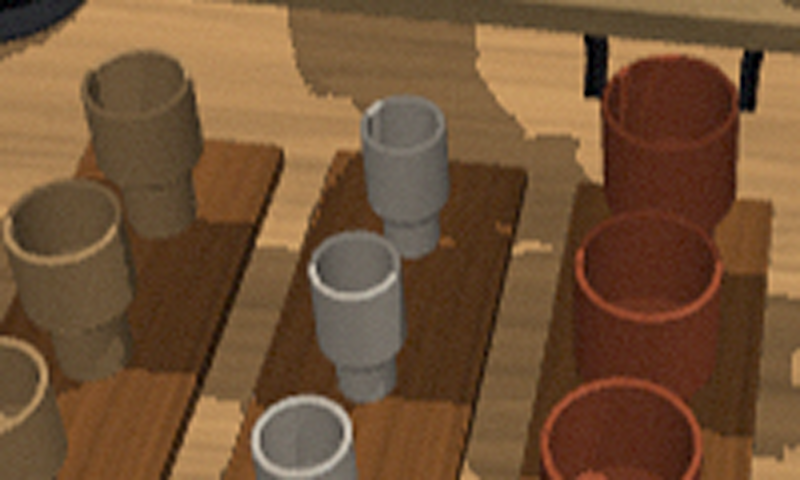

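The two placed cups stand upright: buff rim at (137,85) and white rim at (403,125). The held red cup's rim is at (670,100), in line with its mate at (648,265).

```bash
python3 - <<'E'
from geo import *
N=np.nan;s=(4,160,240)
f=lambda b,z,r:fit([("scene",bx(*b,N,*s))],z,r)
for k,a,b,z,z2,r in(("large",(576,721,211),(603,738,55),.130,.115+.027,.034),("middle",(3,122,180),(83,192,50),.113,.113,.028),("small",(309,402,231),(361,446,97),.101,.101,.022)):
    m=f(a,z,r);n=f(b,z2,r);print(k,m,n,"diff",n[0]-m[0]+[.09998,-.00215])
E
```

```text
large (array([0.70987   , 0.05665344]), array([-0.6,  0.6, -0.1])) (array([0.61272889, 0.05847562]), array([-0.5,  0.5, -0. ])) diff [ 0.00283889 -0.00032782]
middle (array([ 0.69868194, -0.221969  ]), array([-0.4,  0.4, -0. ])) (array([ 0.60199683, -0.21495661]), array([-0.4,  0.4, -0. ])) diff [0.0032949  0.00486239]
small (array([ 0.69924493, -0.08239677]), array([-0.1,  0.1, -0. ])) (array([ 0.60330258, -0.07771733]), array([-0.2,  0.2, -0. ])) diff [0.00403765 0.00252944]
```

Call:
{"name": "send_rows", "arguments": {"motion": [{"claw": -1, "slide": [-1.5, 0, -1], "delta_rot": [0, 0, 0]}, {"claw": -1, "slide": [-3, 0, 1.5], "delta_rot": [0, 0, 0]}, {"claw": -1, "slide": [-5, 0, 4], "delta_rot": [0, 0, 0]}, {"claw": -1, "slide": [-6.5, 0, 6], "delta_rot": [0, 0, 0]}, {"claw": -1, "slide": [-7, 0, 7], "delta_rot": [0, 0, 0]}]}}

```text
time: 26.35
position: [0.6025, 0.0578, 0.1214]
tool_rot: [3.006, -0.024, 0.906]
ft_force: [-0.9, -0.1, -3.3]
grip_width: 0.769
grip_force: 19.8
```

```bash
python3 - <<'E'
from plan import *
plan([((.605,.0575,.1172),-1.2,33.6,1)],1)
E
```

```text
t 26.35 grasp [0.6041 0.0578 0.1189] lean 33.6 phi -0.6 w 0.769 F [-0.9 -0.1 -3.3] q [ 0.53 -0.04 -0.73  2.19  0.23  0.41 -1.97]
call ([-0.2, 0.3, 1.9], [-0.01, 0.0, 0.0])
```

Call:
{"name": "send_rows", "arguments": {"motion": [{"claw": -1, "slide": [0, 0, 0.5], "delta_rot": [0, 0, 0]}, {"claw": -1, "slide": [0, 0, 1], "delta_rot": [0, 0, 0]}, {"claw": -1, "slide": [-0.2, 0, 1.5], "delta_rot": [0, 0, 0]}, {"claw": -1, "slide": [-0.4, 0, 2], "delta_rot": [0, 0, 0]}, {"claw": -1, "slide": [-0.4, 0, 2], "delta_rot": [0, 0, 0]}]}}

```text
time: 26.85
position: [0.6037, 0.0578, 0.1201]
tool_rot: [3.006, -0.024, 0.908]
ft_force: [-0.4, -0.4, -2.0]
grip_width: 0.772
grip_force: 19.8
```

Call:
{"name": "send_rows", "arguments": {"motion": [{"claw": -1, "slide": [-0.2, 0, 0.3], "delta_rot": [0, 0, 0]}, {"claw": -1, "slide": [-0.3, 0, 0.5], "delta_rot": [0, 0, 0]}, {"claw": -1, "slide": [-0.3, 0, 0.5], "delta_rot": [0, 0, 0]}]}}

```text
time: 27.15
position: [0.6042, 0.0579, 0.12]
tool_rot: [3.005, -0.024, 0.909]
ft_force: [-0.7, 0.0, -0.5]
grip_width: 0.765
grip_force: 19.8
```

Call:
{"name": "send_rows", "arguments": {"motion": [{"claw": -1, "slide": [-0.3, 0, 0.4], "delta_rot": [0, 0, 0]}, {"claw": -1, "slide": [-0.5, 0, 0.8], "delta_rot": [0, 0, 0]}, {"claw": -1, "slide": [-0.5, 0, 0.8], "delta_rot": [0, 0, 0]}]}}

```text
time: 27.45
position: [0.6049, 0.0581, 0.1199]
tool_rot: [3.005, -0.023, 0.912]
ft_force: [-0.5, -0.6, 3.6]
grip_width: 0.768
grip_force: 19.9
```

Call:
{"name": "send_rows", "arguments": {"motion": [{"claw": 0.7, "slide": [0.3, 0, -0.6], "delta_rot": [0, 0, 0]}, {"claw": 1, "slide": [0.3, 0, -0.6], "delta_rot": [0, 0, 0]}, {"claw": 1, "slide": [0.3, 0, -0.6], "delta_rot": [0, 0, 0]}, {"claw": 1, "slide": [0.3, 0, -0.6], "delta_rot": [0, 0, 0]}, {"claw": 1, "slide": [0.3, 0, -0.6], "delta_rot": [0, 0, 0]}]}}

```text
time: 27.95
position: [0.6035, 0.0578, 0.119]
tool_rot: [3.006, -0.024, 0.907]
ft_force: [-0.7, 0.2, -0.0]
grip_width: 0.994
grip_force: 0.0
```

Call:
{"name": "send_rows", "arguments": {"motion": [{"claw": 1, "slide": [0, 0, -10], "delta_rot": [0, 0, 0]}, {"claw": 1, "slide": [0, 0, -25], "delta_rot": [0, 0, 0]}, {"claw": 1, "slide": [0, 0, -40], "delta_rot": [0, 0, 0]}, {"claw": 1, "slide": [-3, 0, -56], "delta_rot": [0, 0, 0]}, {"claw": 1, "slide": [-8, 0, -72], "delta_rot": [0, 0, 0]}]}}

```text
time: 28.45
position: [0.5569, 0.0584, 0.1754]
tool_rot: [3.006, -0.024, 0.908]
ft_force: [-0.1, 0.2, -0.0]
grip_width: 0.998
grip_force: 0.0
```

```bash
python3 - <<'E'
from plan import *
import cv2
cv2.imwrite("pics/s16.png",ctrl.get_image("scene")["color"])
plan([((.50,.057,.17),-1.2,28,5)],0)
E
```

```text
t 28.5 grasp [0.558  0.0585 0.1743] lean 33.7 phi -0.7 w 1.0 F [-0.1  0.9  0.4] q [ 0.46 -0.26 -0.61  2.23 -0.08  0.55 -1.72]
call ([-10.0, 0.0, -6.0], [-0.0, -0.02, 0.0]) ([-20.0, 1.0, -11.0], [-0.0, -0.04, 0.0]) ([-30.0, 1.0, -17.0], [-0.0, -0.06, 0.0]) ([-40.0, 2.0, -23.0], [-0.0, -0.08, 0.0]) ([-50.0, 2.0, -29.0], [-0.0, -0.1, 0.0])
```

Call:
{"name": "send_rows", "arguments": {"motion": [{"claw": 1, "slide": [-8, 0, -5], "delta_rot": [0, -0.02, 0]}, {"claw": 1, "slide": [-16, 0, -9], "delta_rot": [0, -0.04, 0]}, {"claw": 1, "slide": [-24, 0, -13], "delta_rot": [0, -0.06, 0]}, {"claw": 1, "slide": [-30, 0, -15], "delta_rot": [0, -0.08, 0]}, {"claw": 1, "slide": [-30, 0, -15], "delta_rot": [0, -0.08, 0]}]}}

```text
time: 29.0
position: [0.5237, 0.059, 0.1704]
tool_rot: [3.041, -0.024, 0.785]
ft_force: [0.3, -0.2, -0.1]
grip_width: 1.0
grip_force: 0.0
```

Call:
{"name": "send_rows", "arguments": {"motion": [{"claw": 1, "slide": [0, 0, 0], "delta_rot": [0, 0, 0]}, {"claw": 1, "slide": [0, 0, 0], "delta_rot": [0, 0, 0]}, {"claw": 1, "slide": [0, 0, 0], "delta_rot": [0, 0, 0]}, {"claw": 1, "slide": [0, 0, 0], "delta_rot": [0, 0, 0]}, {"claw": 1, "slide": [0, 0, 0], "delta_rot": [0, 0, 0]}]}}

```text
time: 29.5
position: [0.5239, 0.0588, 0.1706]
tool_rot: [3.04, -0.024, 0.787]
ft_force: [-0.2, -0.3, -0.2]
grip_width: 1.0
grip_force: 0.0
```

```bash
python3 - <<'E'
from bench import ctrl
from sil import *
im=ctrl.get_image("scene")["color"];cv2.imwrite("pics/s17.png",im)
a=cv2.imread("pics/s16.png").astype(int);i0=cv2.imread("pics/scene0.png").astype(int)
for k,p,b,m in(("small",(.599,-.080),(245,258,275,305),(.6993,-.0825)),("middle",(.599,-.2185),(178,250,215,300),(.699,-.2215)),("large",(.609,.058),(308,250,348,300),(.7097,.0567))):
    d=np.abs(im.astype(int)-a)[b[1]:b[3],b[0]:b[2]];D=np.abs(im.astype(int)-i0).max(2)>28
    M=near(D,full(k,*p,.015));V=full(k,*m,.015)<.01
    c=proj("scene",[*p,.06])[0].astype(int);roi=(c[0]-26,c[1]-38,c[0]+26,c[1]+38)
    print(k,"still",round(d.mean(),2),"fit",fitsil(M,k,*p,.015,roi,V),"ideal",np.array(m)+[-.1,.00215])
E
```

```text
small still 4.92 fit (array([ 0.59075186, -0.08103214]), np.float64(196.29404075355632), np.float64(948.0)) ideal [ 0.5993  -0.08035]
middle still 2.78 fit (array([ 0.59997492, -0.21704904]), np.float64(236.00748942714344), np.float64(886.0)) ideal [ 0.599   -0.21935]
large still 4.4 fit (array([0.61085539, 0.06132532]), np.float64(112.47953863898502), np.float64(1262.0)) ideal [0.6097  0.05885]
```

```bash
python3 -c "
from bench import ctrl
print(ctrl.close_job())"
```

```text
the job is handed in; nothing more can be done
None
```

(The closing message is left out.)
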